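# Fit an outlet stem to a workshop air manifold and open its valve

## Task

Take the outlet stem, the pipe with the coupler on top, out of the wooden rack and push it straight down into the open push-fit socket of the air manifold, past the seal, until it bottoms firmly on the stop inside, without forcing it. Then let go and open the air: swing the handle of the manifold's ball valve the full quarter turn until it lies in line with the bar. Leave the other things on the bench where they are.

Things in the scene. Friction and masses are not known exactly. Their poses are not given: they have to be found in the camera images.
- coupler (a point): centre of the outlet stem's coupler, the part to hold: 28 mm wide, 44 mm high. The stem is 134 mm long in all (a steel tube 20 mm wide with the brass and steel coupler on its top 44 mm), 230 g, upright in one of the rack's outer holes, z axis up along it. This point is 112 mm above the stem's lower end and 22 mm below its top.
- stem_end (a point): centre of the stem's lower end, 112 mm below the coupler's centre; the edge is chamfered (17.4 mm wide at the end, full 20 mm from 2.5 mm up). In the rack it stands 15 mm above the bench.
- socket_mouth (a point): centre of the open socket's mouth, level with the top of the grey collet ring (32 mm wide, bore 21.6 mm, 100 mm above the bench); z up. It is the black socket at the manifold's end with no plug. Going down inside: steel teeth at 14 mm (a few N), greased seal at 21 to 25 mm (5 to 15 N to pass, more when fast), a little drag below it, then the stop (see manifold).
- manifold: fixed aluminium bar 60 x 250 x 45 mm, origin under its middle, y along it. Three black sockets on top, 45 mm wide: open one at y = -80 mm, plugged ones at 0 and +80 mm (tops 111 mm). The open one's inner stop (30 N/mm) lies 30 to 45 mm below its mouth, unseen and differing each time; 6 N on it is bottomed, over 30 N on it damages it.
- valve (a joint): angle in rad of the ball valve's handle about its upright spindle (at x = 0, y = +159 mm of the manifold): 0 shut, as it starts, the handle pointing to the manifold's +x; 1.57 fully open, the handle pointing to +y. It turns counter-clockwise seen from above, needs 3 to 5 N near the handle's end and stays where it is left.
- handle_end (a point): outer end of the valve's handle, 91 mm from the spindle; the handle is a black grip 18 mm wide, from 29 to 91 mm from the spindle, 64 to 77 mm above the bench.
- rack: fixed wooden block 60 x 150 x 45 mm, origin under its middle, y along it; three holes 22 mm wide and 30 mm deep at y = -45, 0 and +45 mm, the middle one empty.
- short_pipe_mid (a point): bystander: centre of a short plain pipe, 20 mm wide, 80 mm long, in the rack's other outer hole.
- wrench: bystander: steel wrench 170 mm long lying on the bench; origin under its middle, x along it.
- grease_jar: bystander: small jar 54 mm wide, 50 mm high; origin under it.
- deburrer: bystander: dark round pipe deburrer 42 mm wide, 52 mm high; origin under it.

How it is judged (in metres and radians):
On the way, in this order (a step that is already met when the one before it is completed fails the run):
1. the stem is in the open socket and pressed on its stop, the valve still shut (contact force between stem and stop above 6 N and z of stem_end in the frame of stop below 0.002 m and horizontal distance between stem_end and socket_mouth below 0.003 m and value of joint valve below 0.2 rad), for 0.15 s.
2. then the valve's handle is swung open (value of joint valve above 1.4 rad), for 0.1 s.
At the end, for the whole second after the job is handed in: the stem stands released and still in the open socket, upright within 0.08 rad, its lower end on the socket's axis within 3 mm and no more than 3 mm off the stop, and the valve's handle is open past 1.4 rad (z of stem_end in the frame of stop below 0.003 m and horizontal distance between stem_end and socket_mouth below 0.003 m and angle between stem_end's own z axis and vertical below 0.08 rad and linear speed of stem below 0.01 m/s and value of joint valve above 1.4 rad); the robot touches nothing.
It fails at once if the stem is pressed on the stop with over 30 N (contact force between stem and stop above 30 N).
It fails at once if the short pipe or another thing on the bench is moved by over 25 mm (distance of any of short_pipe_mid, wrench, grease_jar, deburrer from where it was at the start of the episode above 0.025 m).
It also fails if it takes over 67 s, if anything falls off the work surface, if the arm or the gripper's body presses on something with over 40 N, if the wrist force passes 120 N, or if a joint passes its speed limit or range.

## Robot

A 6-joint arm with a two-finger parallel gripper is mounted at the origin on the work surface. World frame = base frame: x ahead of the robot, y to its left, z up, the work surface at z = 0. Lengths are in m, angles in degrees, forces in N, time in s.
With the tool pointing down it reaches from about 0.35 to 0.875 m from the base axis. Payload 4.2 kg.
Tool frame: the origin (TCP) lies midway between the tips of the shut fingers; the grasp point (between the pads) lies r.grasp_offset behind it (r.grasp_offset is the distance from the TCP to the grasp point, in m); z points along the fingers, y is the direction in which the jaws open and shut (so a half turn about z gives the same grasp; the last joint's range is limited). The gripper opens to 87 mm and grips with 3 to 60 N. Pads are 19 mm wide; open, the fingers measure 117 mm over their backs; the gripper's body (75 mm by 190 mm) begins 51 mm behind the grasp point.
Start: joints at [-62.418, 22.042, 0.453, 0, -68.411, -14.817], TCP at [0.138, -0.61, 0.223] pointing down, gripper open.
Joint ranges: [-179.83, 179.83], [-69.29, 118.12], [-61.27, 80.66], [-181.25, 117.63], [-171.15, -9.14], [-177.46, 177.46]. Speed limits (degrees/s): [159.86, 159.86, 180, 180, 180, 180].

## Interface

Orientations are given as a 3x3 rotation matrix whose columns are the frame's x, y, z axes.
In Python, from station import sense, optics, r gives the robot as it stands. The module is installed in compiled form; this text tells all that it offers.
- The arm moves only by the tool servo_tool, never from a script. Its argument "deltas" is a list of rows, each an object with "slide": the shift along the tool's x, y, z in units of 25 mm (1.0 is 25 mm), a list of three; "spin": the turn about the tool's z in units of 8 degrees (1.0 is 8 degrees). A call has 1 to 10 rows; each row shifts and turns the pose as measured when the row begins, along the tool's axes as they then stand; what a row does not reach is not made up. A row lasts 1/10 s, in which the tool goes at most 50 mm and 8.59 degrees, less where a joint would pass 70% of its speed; a pose out of reach is approached as far as the arm can. A call is refused whole if a number of a shift passes 1 or a number of a turn 1, either way. A call with a gripper value outside its range is refused whole. "gripper" is the closure in counts, from 0 (fully open) to 255 (shut), set as the call begins (left out, the last holds). The fingers move at their own pace and stop on an object; the grip force is fixed at half the most. Time passes only in rows, so rows that do not move let the fingers close. It gives the time, the measured TCP pose, the force and the opening at its end, in the units of the state.
- sense(): the state, without advancing time (a new reading comes with each control period).
- optics.capture(name): name is "scene" or "top" or "wrist"; returns a dict with "frame" (400x640x3 uint8, red, green, blue), "camera_matrix" (3x3 intrinsics, pixels), "eye" and "rotation" of the camera in the world. Camera axes: x right, y down, z forward; pixel columns grow to the right and rows downward; lengths in m; the calibration is good to about 2 mm. A picture is of the moment at which its call begins. There is no depth.
- r.finish_job(): hands the job in, once; it reports no verdict.
The state is a dict: "time_s": time; "joints": joint angles; "joint_velocities": joint speeds; "effort": joint torques, N m; "tcp_pos": TCP position; "ee_rot": TCP orientation; "wrist_force": force on the tool from outside, world axes, zero at the start; "moment": the same for the moment, N m; "gripper_width": opening from 0.0 (shut) to 1.0 (fully open).
Only numpy, scipy, OpenCV 4.12 (cv2) and the standard library are available. Lean on these libraries where they do the work, as an engineer would, in place of code of your own. Each camera call takes 0.05 s, during which the arm holds its last target.

## Working session

There is one attempt and no reset: what is moved stays moved. The work goes in short steps, Python scripts to look and compute and a tool call to move; the robot and the scene stay as the last step left them, time stands still between calls to the robot, and variables do not carry over. Pictures are saved under pics/ and viewed, and the job is handed in when it is done.

Besides the shell and the picture viewer there is one more tool, called after "Emit:" as name([rows], argument=value, ...), one row to a line, values as JSON. servo_tool: Moves the arm, as the interface text tells. Its arguments: {"type":"object","properties":{"deltas":{"type":"array"},"gripper":{"type":"number"}},"required":["deltas"]}

```bash
mkdir -p pics
python3 - <<'E'
from station import sense, optics, r
import cv2, numpy as np
s=sense(); print(s); print(r.grasp_offset)
for n in ["scene","top","wrist"]:
    c=optics.capture(n); cv2.imwrite(f"pics/{n}0.png",c["frame"][:,:,::-1]); 
    np.savez(f"pics/{n}0.npz",**c)
    print(n,c["camera_matrix"].tolist(),np.round(c["eye"],4),np.round(c["rotation"],4).tolist())
E
```

```text
{'time_s': 0.0, 'joints': array([-6.24206868e+01,  2.20930758e+01,  3.79865512e-01, -2.90764338e-02,
       -6.84133468e+01, -1.48183628e+01]), 'joint_velocities': array([-0.02694343, -0.05447733, -0.06407464, -0.07843073, -0.02866528,
       -0.02715171]), 'effort': array([ 2.36866526e-05, -3.90663493e+01,  1.87399489e+01,  4.21994135e+00,
        1.08723639e-02, -1.87197857e-04]), 'tcp_pos': array([ 0.13795287, -0.60895756,  0.22143561]), 'ee_rot': array([[-9.75341428e-01, -2.20700551e-01, -6.04351769e-04],
       [-2.20701351e-01,  9.75339006e-01,  2.17628057e-03],
       [ 1.09141534e-04,  2.25599785e-03, -9.99997449e-01]]), 'wrist_force': array([-1.12725115,  0.26769647,  0.11427991]), 'moment': array([-0.02492575,  0.07029784,  0.00982426]), 'gripper_width': 1.0011169067303616}
0.0187
scene [[376.7104577386493, 0.0, 316.06688125469447], [0.0, 376.7104577386493, 190.62238374609015], [0.0, 0.0, 1.0]] [ 1.1057 -0.0346  0.7501] [[0.1419, 0.7772, -0.6131], [0.9898, -0.1049, 0.0961], [0.0104, -0.6205, -0.7842]]
top [[373.95297081821036, 0.0, 326.9101943733215], [0.0, 373.95297081821036, 202.37880627061907], [0.0, 0.0, 1.0]] [0.5295 0.0441 1.0261] [[-0.0076, -0.9985, 0.0533], [-0.9996, 0.0091, 0.0281], [-0.0286, -0.0531, -0.9982]]
wrist [[280.03386890118855, 0.0, 317.15801965903137], [0.0, 280.03386890118855, 194.53536131868034], [0.0, 0.0, 1.0]] [ 0.0699 -0.6231  0.3851] [[-0.2218, 0.9435, 0.2464], [0.9751, 0.2141, 0.0579], [0.0019, 0.2531, -0.9674]]
```

View pics/scene0.png

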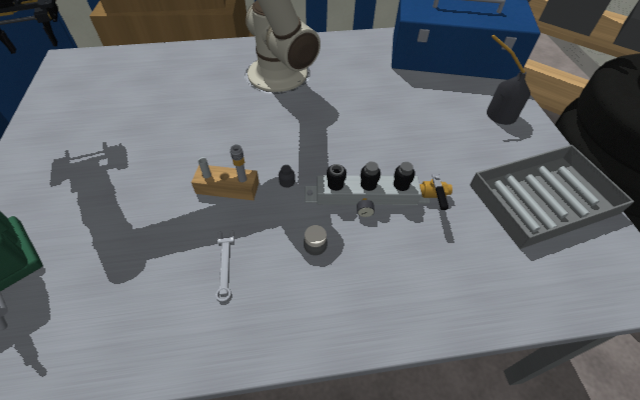

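View pics/top0.png

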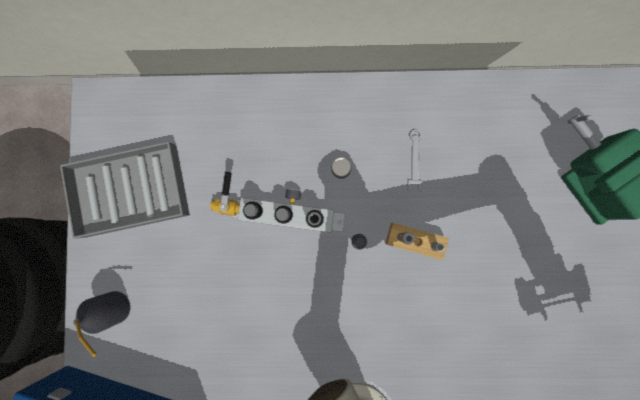

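View pics/wrist0.png

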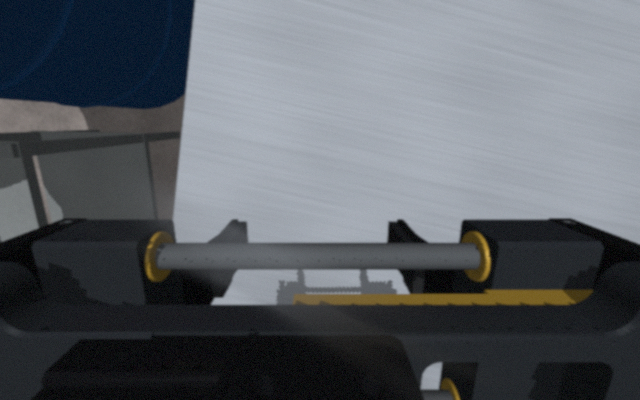

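Run:
```python
import cv2
t=cv2.imread("pics/top0.png"); s=cv2.imread("pics/scene0.png")
cv2.imwrite("pics/t_crop.png",cv2.resize(t[150:270,200:460],None,fx=3,fy=3,interpolation=cv2.INTER_CUBIC))
cv2.imwrite("pics/s_crop.png",cv2.resize(s[130:260,185:465],None,fx=2.8,fy=2.8,interpolation=cv2.INTER_CUBIC))
```

```text
(no output)
```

View pics/t_crop.png

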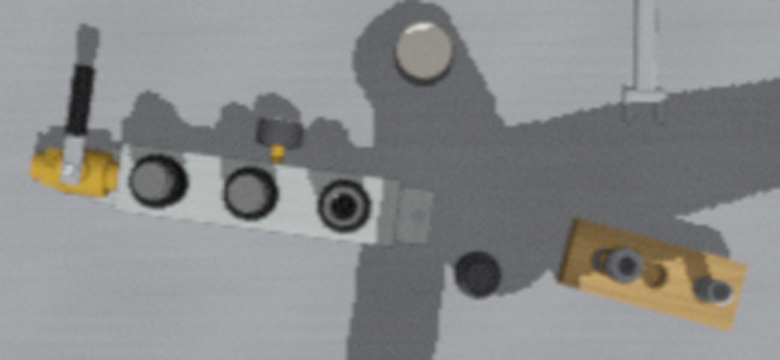

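View pics/s_crop.png

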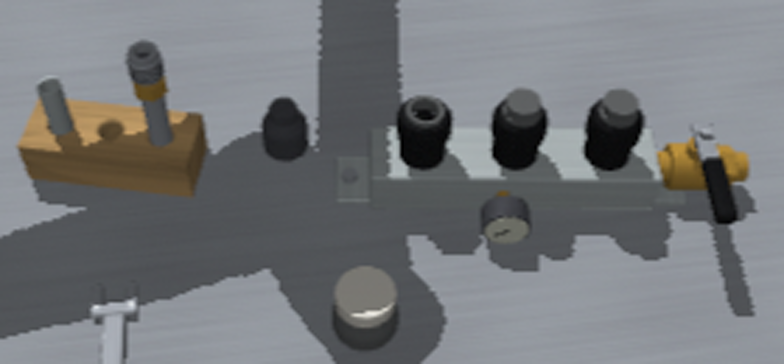

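```bash
cat > h.py <<'E'
import numpy as np, cv2
from scipy.optimize import least_squares
def ray(c,p):
    d=np.linalg.inv(c["camera_matrix"])@[p[0],p[1],1.]; d=c["rotation"]@d; return c["eye"],d
def onz(c,p,z):
    e,d=ray(c,p); return e+d*(z-e[2])/d[2]
def proj(c,X):
    q=c["rotation"].T@(np.asarray(X)-c["eye"]); q=c["camera_matrix"]@q; return q[:2]/q[2]
def load(n): return dict(np.load(f"pics/{n}.npz"))
E
python3 - <<'E'
from h import *
t=load("top0"); s=load("scene0"); np.set_printoptions(precision=4,suppress=True)
T=lambda x,y:(x/3+200-1/3,y/3+150-1/3); S=lambda x,y:(x/2.8+185-.32,y/2.8+130-.32)
print("stem",onz(t,T(627,265),.149),onz(s,S(144,49),.149))
print("mouth",onz(t,T(344,205),.1),onz(s,S(424,107),.1))
print("plug0",onz(t,T(250,192),.111),onz(s,S(523,101),.111))
print("plug80",onz(t,T(157,181),.111),onz(s,S(620,101),.111))
print("pipe",onz(t,T(719,291),.095),onz(s,S(50,86),.095))
print("midhole",onz(t,T(654,275),.045),onz(s,S(110,130),.045))
print("handle end top",onz(t,T(83,66),.077), "spindle",onz(t,T(72,170),.08), "hend scene",onz(s,S(727,218),.07))
print("jar",onz(t,T(424,50),.05),"deb",onz(t,T(478,274),.052))
E
```

```text
stem [ 0.4918 -0.1206  0.149 ] [ 0.4894 -0.1203  0.149 ]
mouth [0.5406 0.1017 0.1   ] [0.5372 0.1005 0.1   ]
plug0 [0.5517 0.178  0.111 ] [0.5511 0.1796 0.111 ]
plug80 [0.5613 0.2546 0.111 ] [0.5617 0.2585 0.111 ]
pipe [ 0.4678 -0.2053  0.095 ] [ 0.4677 -0.2067  0.095 ]
midhole [ 0.4786 -0.1632  0.045 ] [ 0.4792 -0.1657  0.045 ]
handle end top [0.6618 0.3266 0.077 ] spindle [0.5724 0.3345 0.08  ] hend scene [0.6599 0.3258 0.07  ]
jar [0.6761 0.0339 0.05  ] deb [ 0.4807 -0.0108  0.052 ]
```

Emit:
servo_tool([
  {"slide": [-1, 0.88, 0], "spin": 0},
  {"slide": [-1, 0.88, 0], "spin": 0},
  {"slide": [-1, 0.88, 0], "spin": 0},
  {"slide": [-1, 0.88, 0], "spin": 0},
  {"slide": [-1, 0.88, 0], "spin": 0},
  {"slide": [-1, 0.88, 0], "spin": 0},
  {"slide": [-1, 0.88, 0], "spin": 0},
  {"slide": [-1, 0.88, 0], "spin": 0},
  {"slide": [-1, 0.88, 0], "spin": 0},
  {"slide": [-1, 0.88, 0], "spin": 0},
], gripper=0)

```text
time_s: 1.15
tcp_pos: [0.3371, -0.331, 0.2179]
ee_rot: [[-0.977, -0.212, -0.004], [-0.212, 0.977, 0.007], [0.003, 0.008, -1.0]]
wrist_force: [0.3, -0.7, 0.3]
gripper_width: 1.001
```

Emit:
servo_tool([
  {"slide": [-1, 0.9, -0.1], "spin": 0},
  {"slide": [-1, 0.9, -0.1], "spin": 0},
  {"slide": [-1, 0.9, -0.1], "spin": 0},
  {"slide": [-1, 0.9, -0.1], "spin": 0},
  {"slide": [-1, 0.9, -0.1], "spin": 0},
  {"slide": [-1, 0.9, -0.1], "spin": 0},
  {"slide": [-1, 0.9, -0.1], "spin": 0},
  {"slide": [-0.6, 0.5, 0], "spin": 0},
  {"slide": [0, 0, 0], "spin": 0},
  {"slide": [0, 0, 0], "spin": 0},
])

```text
time_s: 2.15
tcp_pos: [0.4916, -0.1111, 0.2353]
ee_rot: [[-0.976, -0.218, -0.007], [-0.218, 0.976, 0.009], [0.005, 0.01, -1.0]]
wrist_force: [-0.4, 0.3, 0.0]
gripper_width: 0.999
```

```bash
cat > cap.py <<'E'
import sys,cv2,numpy as np
from station import sense, optics
from h import *
np.set_printoptions(precision=4,suppress=True)
n=sys.argv[1]; tag=sys.argv[2]
s=sense(); print(s["time_s"],s["tcp_pos"],s["wrist_force"],s["gripper_width"]); print(s["ee_rot"])
c=optics.capture(n); np.savez(f"pics/{tag}.npz",**c); cv2.imwrite(f"pics/{tag}.png",c["frame"][:,:,::-1])
print("eye in tool",s["ee_rot"].T@(c["eye"]-s["tcp_pos"]), "tcp px",proj(c,s["tcp_pos"]))
E
python3 cap.py wrist w1
```

```text
2.15 [ 0.4916 -0.1111  0.2353] [-0.4391  0.269   0.0415] 0.9992982833212596
[[-0.9759 -0.2181 -0.0069]
 [-0.2182  0.9759  0.0091]
 [ 0.0048  0.0104 -0.9999]]
eye in tool [ 0.0695  0.0016 -0.1635] tcp px [314.4616 235.7054]
```

View pics/w1.png

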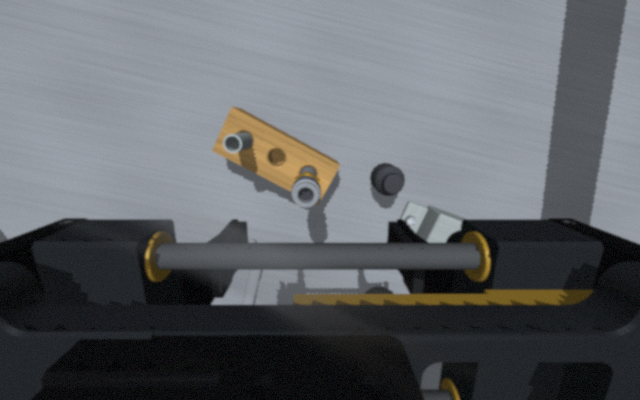

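```bash
cat > crop.py <<'E'
import sys,cv2
from h import *
tag,x0,y0,x1,y1,k=sys.argv[1],*map(int,sys.argv[2:7])
im=cv2.imread(f"pics/{tag}.png"); cv2.imwrite(f"pics/{tag}_c.png",cv2.resize(im[y0:y1,x0:x1],None,fx=k,fy=k,interpolation=cv2.INTER_CUBIC))
E
python3 crop.py w1 200 90 360 240 5
python3 - <<'E'
from h import *
np.set_printoptions(precision=4,suppress=True)
c=load("w1"); print(onz(c,(306.5,192.5),.149))
E
```

```text
[ 0.4868 -0.1195  0.149 ]
```

View pics/w1_c.png

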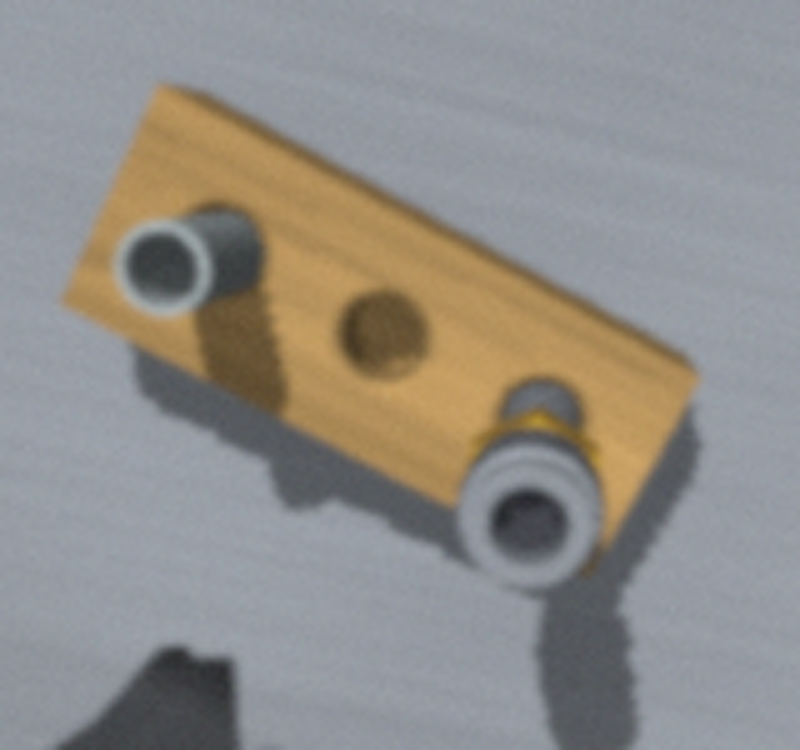

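Emit:
servo_tool([
  {"slide": [0.18, -0.36, 0.3], "spin": 0},
  {"slide": [0, 0, 0.9], "spin": 0},
  {"slide": [0, 0, 0.9], "spin": 0},
  {"slide": [0, 0, 0.9], "spin": 0},
  {"slide": [0, 0, 0.9], "spin": 0},
  {"slide": [0, 0, 0.6], "spin": 0},
  {"slide": [0, 0, 0], "spin": 0},
])

```text
time_s: 2.9
tcp_pos: [0.4818, -0.1294, 0.1171]
ee_rot: [[-0.978, -0.207, -0.008], [-0.207, 0.978, 0.009], [0.006, 0.011, -1.0]]
wrist_force: [-0.2, -0.5, 0.6]
gripper_width: 1.0
```

```bash
python3 cap.py wrist w2
```

```text
2.9 [ 0.4818 -0.1294  0.1171] [-0.244  -0.4946  0.6368] 1.0002140072483972
[[-0.9784 -0.2066 -0.0082]
 [-0.2066  0.9784  0.0093]
 [ 0.0061  0.0107 -0.9999]]
eye in tool [ 0.0695  0.0016 -0.1635] tcp px [314.4935 235.7818]
```

View pics/w2.png

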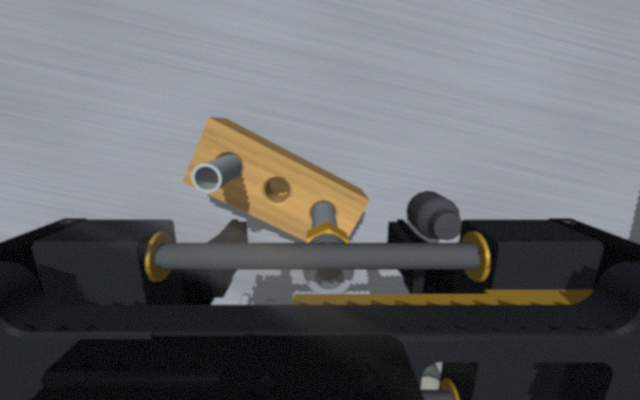

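Emit:
servo_tool([
  {"slide": [-0.18, 0.15, 0.1], "spin": 0},
  {"slide": [0, 0, 0.1], "spin": 0},
])

```text
time_s: 3.15
tcp_pos: [0.4871, -0.1259, 0.1147]
ee_rot: [[-0.979, -0.205, -0.003], [-0.205, 0.979, 0.009], [0.001, 0.009, -1.0]]
wrist_force: [-0.6, -0.1, -0.3]
gripper_width: 0.999
```

Emit:
servo_tool([
  {"slide": [0, 0, 0], "spin": 0},
  {"slide": [0, 0, 0], "spin": 0},
])

```text
time_s: 3.35
tcp_pos: [0.4878, -0.1259, 0.1157]
ee_rot: [[-0.979, -0.206, -0.001], [-0.206, 0.979, 0.009], [-0.001, 0.009, -1.0]]
wrist_force: [-0.8, 0.1, -0.5]
gripper_width: 0.998
```

Emit:
servo_tool([
  {"slide": [-0.05, 0.2, 0.2], "spin": 0},
  {"slide": [0, 0, 0.12], "spin": 0},
  {"slide": [0, 0, 0], "spin": 0},
])

```text
time_s: 3.65
tcp_pos: [0.4885, -0.12, 0.1079]
ee_rot: [[-0.979, -0.206, 0.001], [-0.206, 0.978, 0.009], [-0.003, 0.008, -1.0]]
wrist_force: [-0.1, 0.9, 0.6]
gripper_width: 1.002
```

```bash
python3 cap.py wrist w3; python3 cap.py top t3; python3 cap.py scene s3; python3 crop.py w3 200 90 460 290 3;python3 crop.py t3 350 200 450 275 8
```

```text
3.65 [ 0.4885 -0.12    0.1079] [-0.148   0.9498  0.6268] 1.0016924133762073
[[-0.9785 -0.2062  0.0013]
 [-0.2062  0.9785  0.0087]
 [-0.003   0.0083 -1.    ]]
eye in tool [ 0.0695  0.0016 -0.1635] tcp px [314.4713 235.7294]
3.7 [ 0.4886 -0.12    0.108 ] [ 0.1012 -0.7546  0.0666] 1.0019576162542831
[[-0.9785 -0.2062  0.0015]
 [-0.2062  0.9785  0.0087]
 [-0.0032  0.0082 -1.    ]]
eye in tool [-0.0769  0.1596 -0.9166] tcp px [405.2416 238.616 ]
3.75 [ 0.4887 -0.1201  0.1081] [-0.7376 -0.733  -0.1774] 1.0006084979524446
[[-0.9785 -0.2061  0.0017]
 [-0.2061  0.9785  0.0087]
 [-0.0034  0.0081 -1.    ]]
eye in tool [-0.6235 -0.0383 -0.6402] tcp px [238.9353 159.4785]
```

View pics/w3_c.png

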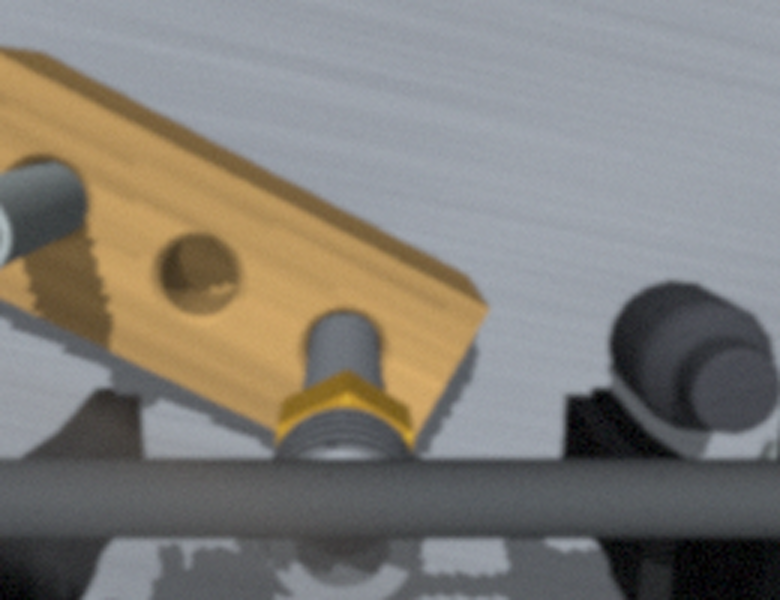

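View pics/s3.png

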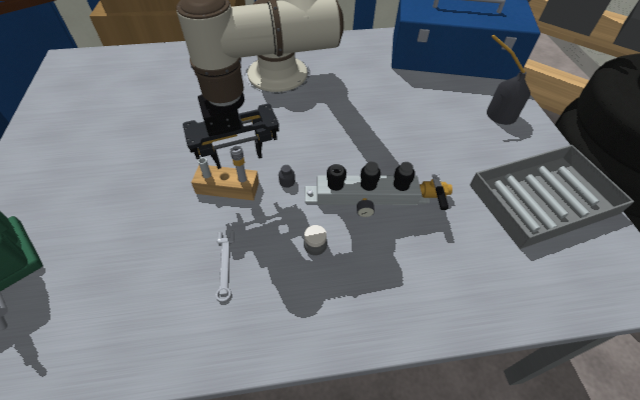

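```bash
python3 crop.py s3 170 90 310 210 5
python3 - <<'E'
from h import *
np.set_printoptions(precision=4,suppress=True)
c=load("w3"); R=np.array([[-.9785,-.2062,.0015],[-.2062,.9785,.0087],[-.0032,.0082,-1]]);t=np.array([.4886,-.12,.108])
X=onz(c,(314.3,193.3),.045); print(X,R.T@(X-t))
for z in (.045,.105,.149):
  for dx in (0,.011,-.011,.014,-.014):
    P=t+R@np.array([dx,0,0]); P[2]=z; print(z,dx,(proj(c,P)-[200,90])*3)
E
```

```text
[ 0.4777 -0.1224  0.045 ] [ 0.0114 -0.0007  0.063 ]
0.045 0 [343.4466 348.4559]
0.045 0.011 [343.3894 310.6619]
0.045 -0.011 [343.5024 385.3601]
0.045 0.014 [343.3736 300.1958]
0.045 -0.014 [343.5174 395.2745]
0.105 0 [343.1724 432.0922]
0.105 0.011 [343.092  383.1681]
0.105 -0.011 [343.2504 479.4961]
0.105 0.014 [343.0696 369.5516]
0.105 -0.014 [343.2712 492.1699]
0.149 0 [342.8229 538.7457]
0.149 0.011 [342.7093 476.4596]
0.149 -0.011 [342.9318 598.5037]
0.149 0.014 [342.6775 459.0124]
0.149 -0.014 [342.9607 614.3827]
```

View pics/s3_c.png

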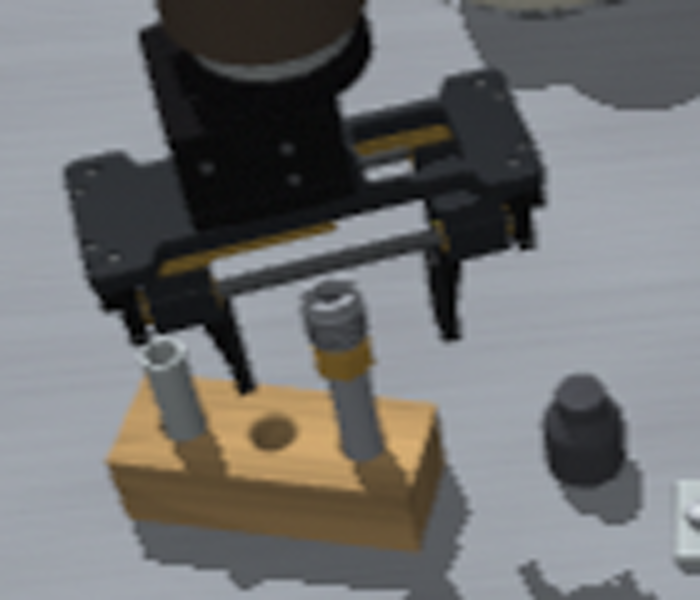

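Emit:
servo_tool([
  {"slide": [0, 0, 0], "spin": 0},
  {"slide": [0, 0, 0], "spin": 0},
  {"slide": [0, 0, 0], "spin": 0},
  {"slide": [0, 0, 0], "spin": 0},
  {"slide": [0, 0, 0], "spin": 0},
  {"slide": [0, 0, 0], "spin": 0},
  {"slide": [0, 0, 0], "spin": 0},
  {"slide": [0, 0, 0], "spin": 0},
], gripper=255)

```text
time_s: 4.6
tcp_pos: [0.489, -0.1203, 0.1085]
ee_rot: [[-0.979, -0.206, 0.003], [-0.206, 0.979, 0.009], [-0.004, 0.008, -1.0]]
wrist_force: [-0.1, -0.6, 0.6]
gripper_width: 0.355
```

Emit:
servo_tool([
  {"slide": [0, 0, 0], "spin": 0},
  {"slide": [0, 0, 0], "spin": 0},
  {"slide": [0, 0, 0], "spin": 0},
])

```text
time_s: 4.9
tcp_pos: [0.4891, -0.1207, 0.1086]
ee_rot: [[-0.979, -0.206, 0.003], [-0.206, 0.979, 0.008], [-0.004, 0.007, -1.0]]
wrist_force: [-0.0, -0.9, -0.1]
gripper_width: 0.312
```

Emit:
servo_tool([
  {"slide": [0, 0, 0], "spin": 0},
  {"slide": [0, 0, 0], "spin": 0},
])

```text
time_s: 5.1
tcp_pos: [0.4891, -0.1207, 0.1086]
ee_rot: [[-0.979, -0.206, 0.003], [-0.206, 0.979, 0.008], [-0.004, 0.007, -1.0]]
wrist_force: [0.3, -0.1, 0.6]
gripper_width: 0.311
```

Emit:
servo_tool([
  {"slide": [0, 0, -0.3], "spin": 0},
  {"slide": [0, 0, -0.4], "spin": 0},
  {"slide": [0, 0, -0.5], "spin": 0},
  {"slide": [0, 0, -0.7], "spin": 0},
  {"slide": [0, 0, -0.9], "spin": 0},
  {"slide": [0, 0, -0.9], "spin": 0},
  {"slide": [0, 0, -0.9], "spin": 0},
  {"slide": [0, 0, -0.3], "spin": 0},
])

```text
time_s: 5.9
tcp_pos: [0.4856, -0.1208, 0.2366]
ee_rot: [[-0.979, -0.205, -0.004], [-0.205, 0.979, 0.011], [0.002, 0.012, -1.0]]
wrist_force: [0.0, -0.4, -2.0]
gripper_width: 0.317
```

```bash
python3 cap.py wrist w4; python3 cap.py scene s4; python3 crop.py w4 200 90 460 290 3; python3 crop.py s4 170 60 310 210 4
```

```text
5.9 [ 0.4856 -0.1208  0.2366] [ 0.0217 -0.4187 -1.9816] 0.31651187867472447
[[-0.9789 -0.2045 -0.0043]
 [-0.2046  0.9788  0.0109]
 [ 0.002   0.0116 -0.9999]]
eye in tool [ 0.0695  0.0016 -0.1635] tcp px [314.4571 235.7688]
5.95 [ 0.4857 -0.1208  0.2368] [ 0.5872  0.043  -1.2752] 0.3138883712461076
[[-0.9789 -0.2045 -0.0039]
 [-0.2045  0.9788  0.0109]
 [ 0.0016  0.0115 -0.9999]]
eye in tool [-0.6237 -0.0365 -0.5148] tcp px [229.1719 115.5595]
```

View pics/w4_c.png

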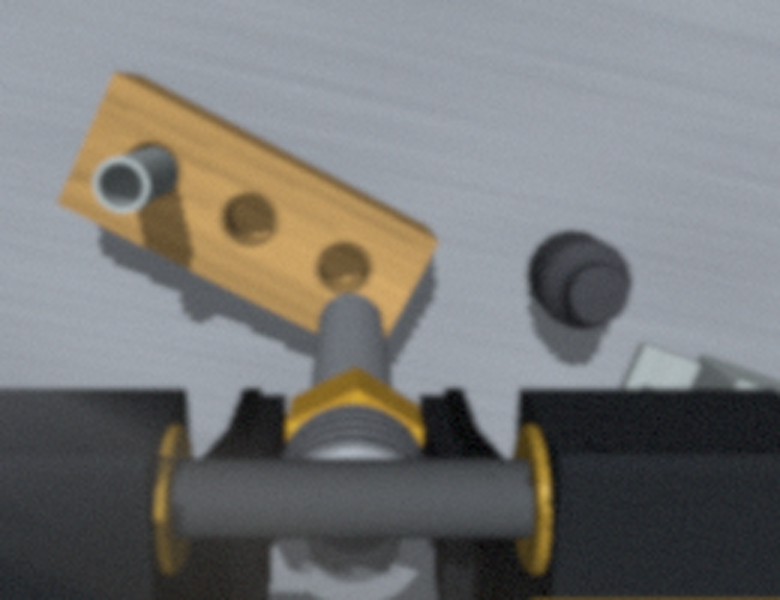

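View pics/s4_c.png

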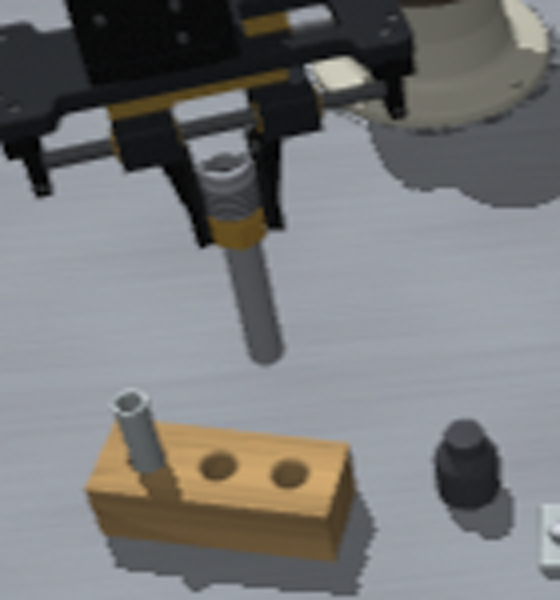

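Emit:
servo_tool([
  {"slide": [-0.2, 0.4, 0], "spin": 0},
  {"slide": [-0.4, 0.9, 0], "spin": 0},
  {"slide": [-0.45, 1, 0], "spin": 0},
  {"slide": [-0.45, 1, 0], "spin": 0},
  {"slide": [-0.45, 1, 0], "spin": 0},
  {"slide": [-0.45, 1, 0], "spin": 0},
  {"slide": [-0.45, 1, 0], "spin": 0},
  {"slide": [-0.45, 0.9, 0], "spin": 0},
  {"slide": [-0.3, 0.5, 0], "spin": 0},
  {"slide": [0, 0, 0], "spin": 0},
])

```text
time_s: 7.0
tcp_pos: [0.5276, 0.099, 0.2208]
ee_rot: [[-0.979, -0.201, -0.036], [-0.201, 0.979, 0.008], [0.034, 0.015, -0.999]]
wrist_force: [-0.3, -0.3, -2.2]
gripper_width: 0.316
```

Emit:
servo_tool([
  {"slide": [0, 0, 0], "spin": 0},
  {"slide": [0, 0, 0], "spin": 0},
])

```text
time_s: 7.2
tcp_pos: [0.5265, 0.0985, 0.2191]
ee_rot: [[-0.979, -0.201, -0.04], [-0.201, 0.979, 0.007], [0.038, 0.014, -0.999]]
wrist_force: [0.0, 0.2, -2.1]
gripper_width: 0.313
```

```bash
python3 cap.py wrist w5; python3 cap.py scene s5; python3 crop.py w5 200 90 460 290 3; python3 crop.py s5 250 60 440 210 4
```

```text
7.2 [0.5265 0.0985 0.2191] [ 0.0361  0.1512 -2.0974] 0.3132336187827031
[[-0.9788 -0.2009 -0.0398]
 [-0.2013  0.9795  0.0066]
 [ 0.0377  0.0145 -0.9992]]
eye in tool [ 0.0696  0.0016 -0.1635] tcp px [314.4808 235.8913]
7.25 [0.5264 0.0983 0.2191] [-0.2325 -0.0336 -1.3871] 0.3088633624599752
[[-0.9789 -0.2005 -0.04  ]
 [-0.2009  0.9796  0.0067]
 [ 0.0378  0.0146 -0.9992]]
eye in tool [-0.5203 -0.2386 -0.5546] tcp px [337.1062 125.9266]
```

View pics/w5_c.png

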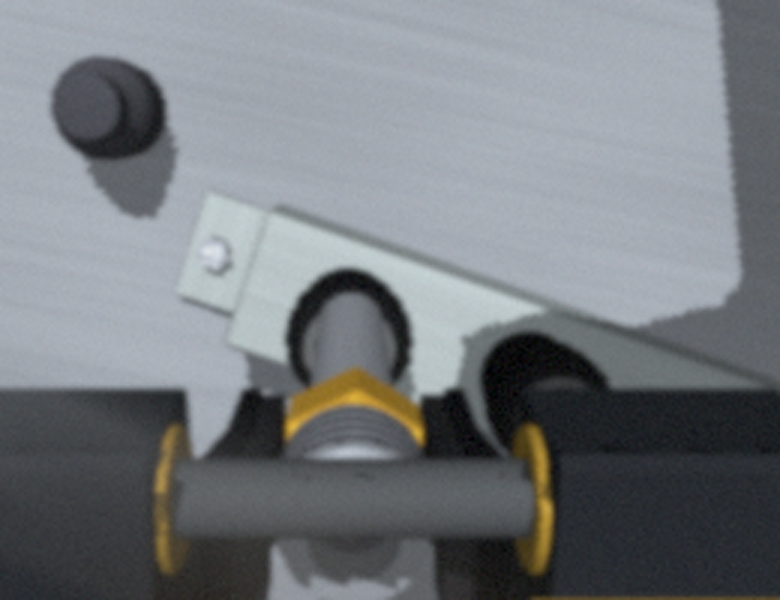

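View pics/s5_c.png

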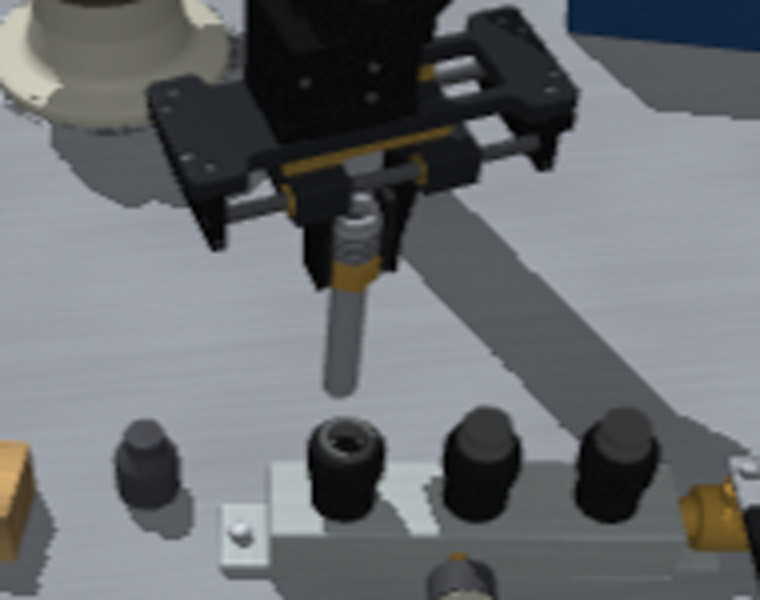

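Emit:
servo_tool([
  {"slide": [0, 0, 0], "spin": 0},
  {"slide": [0, 0, 0], "spin": 0},
  {"slide": [0, 0, 0], "spin": 0},
  {"slide": [0, 0, 0], "spin": 0},
])

```text
time_s: 7.7
tcp_pos: [0.5264, 0.0963, 0.2202]
ee_rot: [[-0.98, -0.197, -0.038], [-0.198, 0.98, 0.007], [0.036, 0.015, -0.999]]
wrist_force: [0.1, -0.1, -1.7]
gripper_width: 0.317
```

Emit:
servo_tool([
  {"slide": [0, 0, -0.2], "spin": 0},
  {"slide": [0, 0, -0.2], "spin": 0},
  {"slide": [0, 0, -0.2], "spin": 0},
  {"slide": [0, 0, -0.2], "spin": 0},
])

```text
time_s: 8.1
tcp_pos: [0.5271, 0.0959, 0.2416]
ee_rot: [[-0.98, -0.197, -0.039], [-0.198, 0.98, 0.007], [0.036, 0.015, -0.999]]
wrist_force: [-0.5, -0.7, -2.3]
gripper_width: 0.309
```

Emit:
servo_tool([
  {"slide": [0.8, 0, 0], "spin": 0},
  {"slide": [0.8, 0, 0], "spin": 0},
  {"slide": [0.8, 0, 0], "spin": 0},
  {"slide": [0.8, 0, 0], "spin": 0},
  {"slide": [0, 0, 0], "spin": 0},
  {"slide": [0, 0, 0], "spin": 0},
])

```text
time_s: 8.7
tcp_pos: [0.4479, 0.0803, 0.248]
ee_rot: [[-0.98, -0.198, -0.033], [-0.198, 0.98, 0.009], [0.03, 0.016, -0.999]]
wrist_force: [-0.2, 0.7, -2.4]
gripper_width: 0.314
```

Emit:
servo_tool([
  {"slide": [-0.3, 0, 0], "spin": 0},
  {"slide": [-0.3, 0, 0], "spin": 0},
  {"slide": [-0.3, 0, 0], "spin": 0},
  {"slide": [-0.3, 0, 0], "spin": 0},
  {"slide": [-0.3, 0, 0], "spin": 0},
  {"slide": [-0.3, 0, 0], "spin": 0},
])

```text
time_s: 9.3
tcp_pos: [0.4982, 0.0906, 0.2463]
ee_rot: [[-0.98, -0.198, -0.032], [-0.198, 0.98, 0.009], [0.03, 0.015, -0.999]]
wrist_force: [-0.6, -0.8, -2.0]
gripper_width: 0.315
```

Emit:
servo_tool([
  {"slide": [0.3, -1, 0], "spin": 0},
  {"slide": [0.4, -1, 0], "spin": 0},
  {"slide": [0.4, -1, 0], "spin": 0},
  {"slide": [0.4, -1, 0], "spin": 0},
  {"slide": [0.4, -1, 0], "spin": 0},
  {"slide": [0, 0, 0], "spin": 0},
  {"slide": [0, 0, 0], "spin": 0},
])

```text
time_s: 10.0
tcp_pos: [0.4806, -0.0449, 0.2437]
ee_rot: [[-0.979, -0.199, -0.034], [-0.199, 0.98, 0.008], [0.032, 0.015, -0.999]]
wrist_force: [0.3, 0.6, -2.1]
gripper_width: 0.311
```

Emit:
servo_tool([
  {"slide": [1, 0, 0], "spin": 0},
  {"slide": [1, 0, 0], "spin": 0},
  {"slide": [1, 0, 0], "spin": 0},
  {"slide": [1, 0, 0], "spin": 0},
  {"slide": [0, 0, 0], "spin": 0},
])

```text
time_s: 10.5
tcp_pos: [0.3823, -0.0623, 0.2461]
ee_rot: [[-0.979, -0.202, -0.035], [-0.203, 0.979, 0.008], [0.032, 0.015, -0.999]]
wrist_force: [0.2, 0.6, -2.7]
gripper_width: 0.318
```

Emit:
servo_tool([
  {"slide": [-0.4, 0.3, 0], "spin": 0},
  {"slide": [-0.4, 0.3, 0], "spin": 0},
  {"slide": [-0.4, 0.3, 0], "spin": 0},
  {"slide": [-0.4, 0.3, 0], "spin": 0},
  {"slide": [-0.4, 0.3, 0], "spin": 0},
  {"slide": [-0.4, 0.3, 0], "spin": 0},
  {"slide": [-0.4, 0.3, 0], "spin": 0},
  {"slide": [-0.4, 0.3, 0], "spin": 0},
  {"slide": [-0.4, 0.3, 0], "spin": 0},
  {"slide": [-0.4, 0.3, 0], "spin": 0},
])

```text
time_s: 11.5
tcp_pos: [0.4756, 0.0424, 0.2434]
ee_rot: [[-0.978, -0.205, -0.034], [-0.206, 0.979, 0.008], [0.031, 0.015, -0.999]]
wrist_force: [-0.4, -0.0, -1.9]
gripper_width: 0.319
```

Emit:
servo_tool([
  {"slide": [-0.3, 0.17, 0.1], "spin": 0},
  {"slide": [-0.3, 0.17, 0.1], "spin": 0},
  {"slide": [-0.3, 0.17, 0.1], "spin": 0},
  {"slide": [-0.3, 0.17, 0.1], "spin": 0},
  {"slide": [-0.3, 0.17, 0.1], "spin": 0},
  {"slide": [-0.3, 0.17, 0.1], "spin": 0},
  {"slide": [-0.3, 0.17, 0.1], "spin": 0},
  {"slide": [-0.3, 0.17, 0.1], "spin": 0},
  {"slide": [-0.3, 0.17, 0.1], "spin": 0},
  {"slide": [-0.2, 0.1, 0], "spin": 0},
])

```text
time_s: 12.5
tcp_pos: [0.5429, 0.1024, 0.2162]
ee_rot: [[-0.978, -0.205, -0.035], [-0.205, 0.979, 0.007], [0.033, 0.014, -0.999]]
wrist_force: [-0.5, 0.1, -2.7]
gripper_width: 0.319
```

Emit:
servo_tool([
  {"slide": [0, 0, 0], "spin": 0},
])

```text
time_s: 12.6
tcp_pos: [0.5436, 0.103, 0.216]
ee_rot: [[-0.978, -0.205, -0.035], [-0.206, 0.979, 0.007], [0.033, 0.014, -0.999]]
wrist_force: [-0.3, -0.6, -2.2]
gripper_width: 0.313
```

```bash
python3 cap.py wrist w6; python3 cap.py scene s6; python3 cap.py top t6;  python3 crop.py w6 250 130 400 240 5; python3 crop.py s6 290 80 390 200 5;python3 crop.py t6 250 150 390 250 5
```

```text
12.6 [0.5436 0.103  0.216 ] [-0.3062 -0.5976 -2.203 ] 0.31293485120835
[[-0.9781 -0.2054 -0.0351]
 [-0.2057  0.9786  0.0071]
 [ 0.0328  0.0142 -0.9994]]
eye in tool [ 0.0696  0.0016 -0.1635] tcp px [314.4722 235.8334]
12.65 [0.5432 0.1027 0.2159] [-0.0338  0.0293 -2.9861] 0.31754660535105567
[[-0.9781 -0.2052 -0.0355]
 [-0.2056  0.9786  0.0071]
 [ 0.0332  0.0142 -0.9993]]
eye in tool [-0.5041 -0.2422 -0.5548] tcp px [340.5902 132.3992]
12.7 [0.5429 0.1025 0.2161] [-0.3581 -1.2064 -2.5595] 0.3153193094685427
[[-0.9781 -0.2051 -0.0355]
 [-0.2054  0.9786  0.0071]
 [ 0.0333  0.0143 -0.9993]]
eye in tool [ 0.052  -0.0429 -0.8095] tcp px [310.6099 216.3017]
```

View pics/w6_c.png

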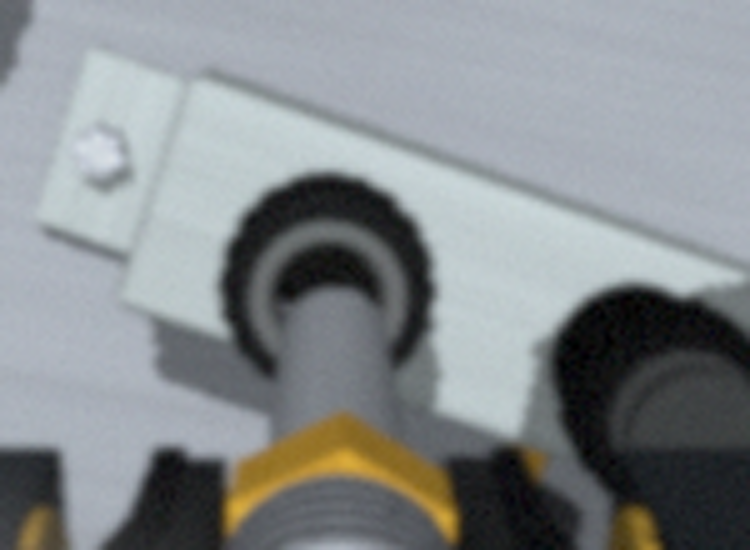

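View pics/s6_c.png

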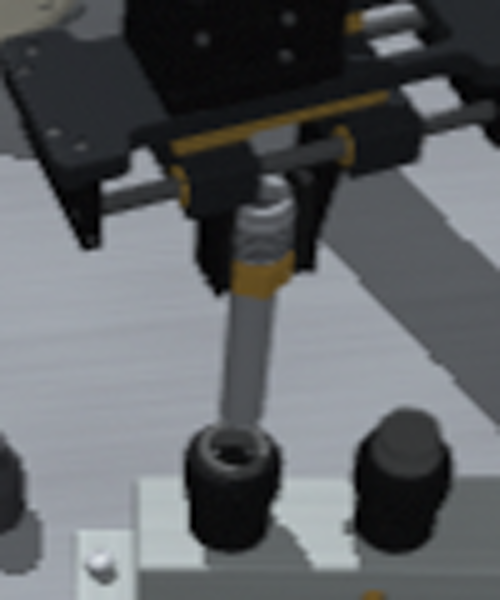

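View pics/t6_c.png

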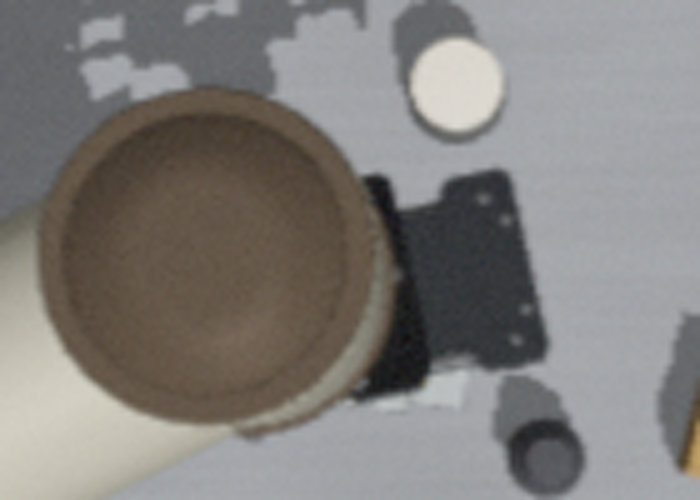

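```bash
cat > ov.py <<'E'
from h import *
import sys
def circ(c,ctr,ax1,ax2,r):
    a=np.linspace(0,2*np.pi,90); return np.array([proj(c,ctr+r*(np.cos(t)*ax1+np.sin(t)*ax2)) for t in a])
def overlay(tag,R,t,mouth,off,x0,y0,x1,y1,k,out):
    c=load(tag); im=cv2.cvtColor(c["frame"],cv2.COLOR_RGB2BGR); im=cv2.resize(im[y0:y1,x0:x1],None,fx=k,fy=k,interpolation=cv2.INTER_CUBIC)
    def dr(P,col):
        P=((P-[x0,y0]+.5)*k-.5).astype(int); cv2.polylines(im,[P],True,col,1)
    ex,ey=np.eye(3)[0],np.eye(3)[1]
    for r in (.016,.0108): dr(circ(c,mouth,ex,ey,r),(0,0,255))
    e=t+R@np.array([off[0],off[1],.0933]); e2=t+R@np.array([off[0],off[1],.0908])
    dr(circ(c,e,R[:,0],R[:,1],.0087),(0,255,0)); dr(circ(c,e2,R[:,0],R[:,1],.01),(255,255,0))
    cv2.imwrite(f"pics/{out}.png",im); return e
E
python3 - <<'E'
from ov import *
np.set_printoptions(precision=4,suppress=True)
R=np.array([[-0.9781,-0.2054,-0.0351],[-0.2057,0.9786,0.0071],[0.0328,0.0142,-0.9994]]);t=np.array([.5436,.103,.216])
c=load("w6"); m=onz(c,(315.3,189.3),.1); print(m)
print(overlay("w6",R,t,m,(0,0),250,130,400,240,5,"o6"))
R2=np.array([[-0.9781,-0.2052,-0.0355],[-0.2056,0.9786,0.0071],[0.0332,0.0142,-0.9993]]);t2=np.array([.5432,.1027,.2159])
overlay("s6",R2,t2,np.array([.537,.101,.1]),(0,0),290,80,390,200,5,"o6s")
E
```

```text
[0.5377 0.1032 0.1   ]
[0.5403 0.1037 0.1228]
```

View pics/o6.png

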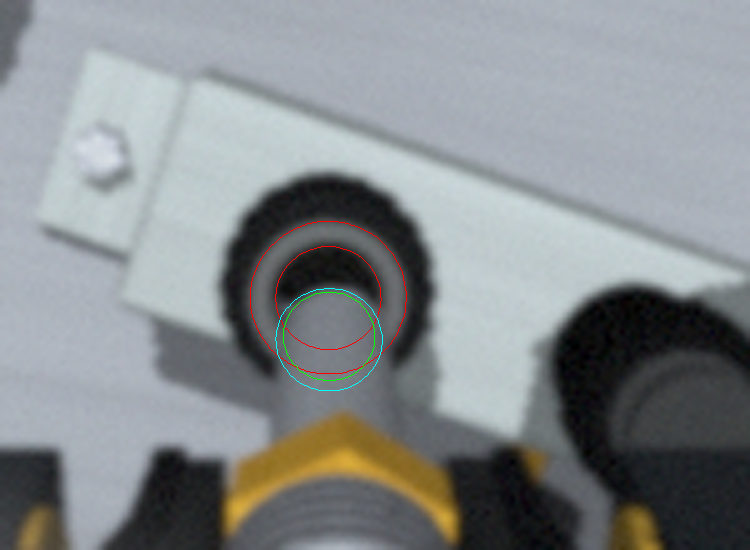

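View pics/o6s.png

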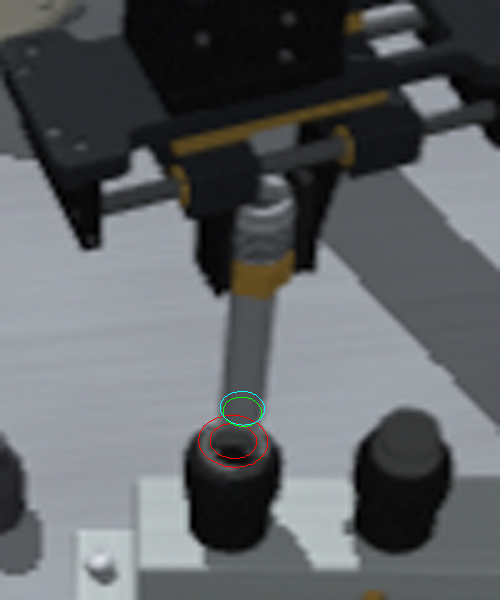

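Emit:
servo_tool([
  {"slide": [0.03, -0.01, 0.2], "spin": 0},
  {"slide": [0, 0, 0.2], "spin": 0},
  {"slide": [-0.01, 0, 0.2], "spin": 0},
  {"slide": [0, 0, 0], "spin": 0},
])

```text
time_s: 13.15
tcp_pos: [0.5408, 0.1014, 0.2004]
ee_rot: [[-0.978, -0.204, -0.035], [-0.205, 0.979, 0.008], [0.033, 0.015, -0.999]]
wrist_force: [-0.4, -0.6, -1.9]
gripper_width: 0.317
```

```bash
cat > chk.py <<'E'
import sys
from ov import *
from station import sense, optics
np.set_printoptions(precision=4,suppress=True)
tag=sys.argv[1]; c=optics.capture("wrist"); s=sense(); np.savez(f"pics/{tag}.npz",**c)
m=np.array([float(sys.argv[2]),float(sys.argv[3]),.1])
print(s["time_s"],s["tcp_pos"],s["wrist_force"],s["moment"]); print(s["ee_rot"])
e=overlay(tag,s["ee_rot"],s["tcp_pos"],m,(0,0),250,130,400,240,5,"o"+tag); print("end",e,"err",m-e, "tool",s["ee_rot"].T@(m-e)/.025)
E
python3 chk.py w7 .5377 .1032
```

```text
13.2 [0.5411 0.1014 0.2009] [-0.5175 -0.1759 -1.6617] [-0.0261 -0.1543  0.0186]
[[-0.9783 -0.2043 -0.0345]
 [-0.2047  0.9788  0.0077]
 [ 0.0322  0.0146 -0.9994]]
end [0.5379 0.1021 0.1076] err [-0.0002  0.0011 -0.0076] tool [-0.0123  0.0395  0.305 ]
```

View pics/ow7.png

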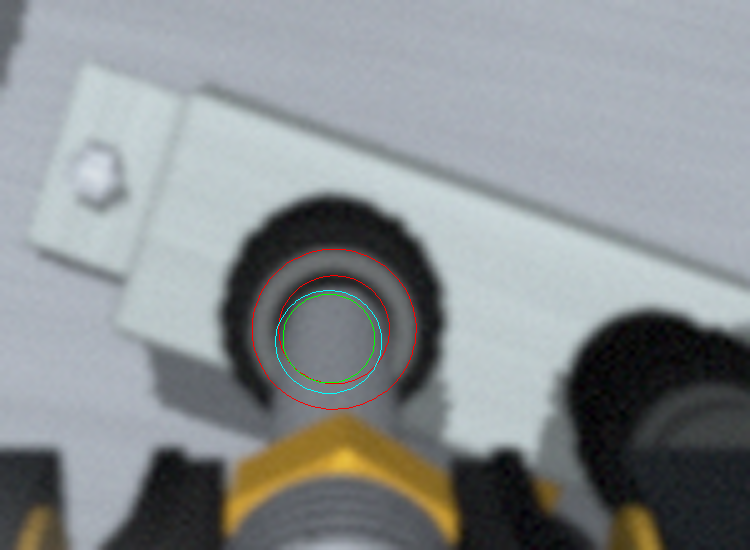

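Emit:
servo_tool([
  {"slide": [-0.03, 0, 0.12], "spin": 0},
  {"slide": [0, 0, 0.12], "spin": 0},
  {"slide": [-0.01, 0, 0.12], "spin": 0},
  {"slide": [0, 0, 0.12], "spin": 0},
])

```text
time_s: 13.6
tcp_pos: [0.5422, 0.1017, 0.1887]
ee_rot: [[-0.978, -0.204, -0.033], [-0.205, 0.979, 0.008], [0.031, 0.015, -0.999]]
wrist_force: [0.5, 0.5, -1.3]
gripper_width: 0.314
```

```bash
python3 chk.py w8 .5377 .1027
```

```text
13.65 [0.5418 0.1017 0.188 ] [-0.3708  0.4435 -1.9544] [-0.0211 -0.0642 -0.0576]
[[-0.9783 -0.2043 -0.0342]
 [-0.2046  0.9788  0.0078]
 [ 0.0319  0.0146 -0.9994]]
end [0.5386 0.1024 0.0948] err [-0.0009  0.0003  0.0052] tool [ 0.0401  0.0208 -0.2077]
```

View pics/ow8.png

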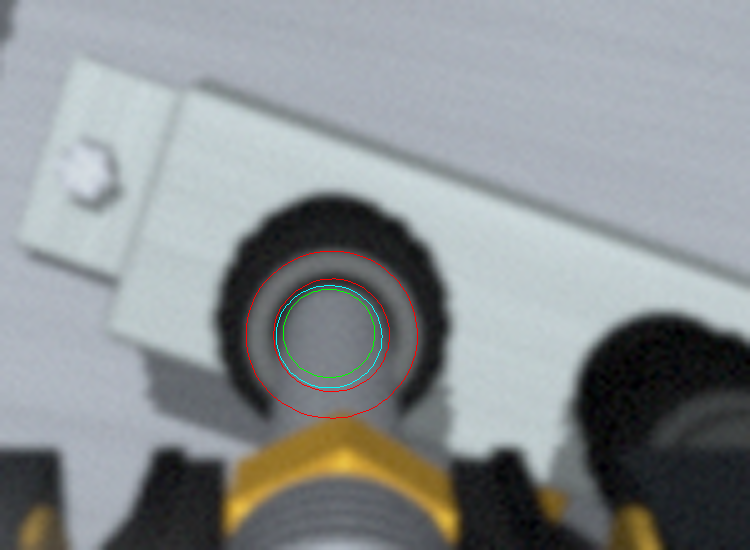

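Emit:
servo_tool([
  {"slide": [0.02, 0.01, 0.12], "spin": 0},
  {"slide": [0, 0, 0.12], "spin": 0},
  {"slide": [-0.01, 0, 0.12], "spin": 0},
])

```text
time_s: 13.95
tcp_pos: [0.5414, 0.102, 0.1786]
ee_rot: [[-0.978, -0.205, -0.033], [-0.205, 0.979, 0.008], [0.031, 0.015, -0.999]]
wrist_force: [-0.8, -0.3, -1.6]
gripper_width: 0.312
```

Emit:
servo_tool([
  {"slide": [0, 0, 0.12], "spin": 0},
  {"slide": [-0.01, 0, 0.12], "spin": 0},
])

```text
time_s: 14.15
tcp_pos: [0.5415, 0.1019, 0.1726]
ee_rot: [[-0.978, -0.205, -0.033], [-0.205, 0.979, 0.007], [0.031, 0.014, -0.999]]
wrist_force: [0.2, -1.1, -1.0]
gripper_width: 0.318
```

Emit:
servo_tool([
  {"slide": [0, 0, 0.12], "spin": 0},
  {"slide": [0, 0, 0.12], "spin": 0},
])

```text
time_s: 14.35
tcp_pos: [0.542, 0.1017, 0.168]
ee_rot: [[-0.978, -0.206, -0.031], [-0.206, 0.979, 0.007], [0.029, 0.013, -0.999]]
wrist_force: [-1.6, 0.1, 5.3]
gripper_width: 0.316
```

Emit:
servo_tool([
  {"slide": [0, 0, 0.1], "spin": 0},
  {"slide": [0, 0, 0.1], "spin": 0},
])

```text
time_s: 14.55
tcp_pos: [0.5419, 0.1017, 0.1644]
ee_rot: [[-0.978, -0.206, -0.031], [-0.206, 0.978, 0.006], [0.029, 0.013, -1.0]]
wrist_force: [-3.1, 0.4, 4.5]
gripper_width: 0.316
```

Emit:
servo_tool([
  {"slide": [0, 0, 0.1], "spin": 0},
])

```text
time_s: 14.65
tcp_pos: [0.5418, 0.1017, 0.1623]
ee_rot: [[-0.978, -0.206, -0.03], [-0.207, 0.978, 0.006], [0.028, 0.012, -1.0]]
wrist_force: [-3.1, 0.1, 5.2]
gripper_width: 0.309
```

Emit:
servo_tool([
  {"slide": [0, 0, 0.1], "spin": 0},
])

```text
time_s: 14.75
tcp_pos: [0.5416, 0.1017, 0.1601]
ee_rot: [[-0.978, -0.206, -0.03], [-0.207, 0.978, 0.006], [0.028, 0.012, -1.0]]
wrist_force: [-3.2, 0.0, 4.8]
gripper_width: 0.317
```

Emit:
servo_tool([
  {"slide": [0.02, 0, 0.1], "spin": 0},
])

```text
time_s: 14.85
tcp_pos: [0.5413, 0.1017, 0.1578]
ee_rot: [[-0.978, -0.207, -0.029], [-0.207, 0.978, 0.006], [0.027, 0.012, -1.0]]
wrist_force: [-1.9, -0.2, 5.9]
gripper_width: 0.314
```

Emit:
servo_tool([
  {"slide": [0.02, 0, 0.1], "spin": 0},
])

```text
time_s: 14.95
tcp_pos: [0.5411, 0.1016, 0.1554]
ee_rot: [[-0.978, -0.207, -0.028], [-0.207, 0.978, 0.007], [0.026, 0.012, -1.0]]
wrist_force: [-0.9, -0.9, 4.0]
gripper_width: 0.311
```

Depth ≈ 38 mm, only seal drag so far.

Emit:
servo_tool([
  {"slide": [0, 0, 0.1], "spin": 0},
])

```text
time_s: 15.05
tcp_pos: [0.5411, 0.1017, 0.1528]
ee_rot: [[-0.978, -0.207, -0.028], [-0.207, 0.978, 0.007], [0.026, 0.012, -1.0]]
wrist_force: [-2.3, -0.6, 4.7]
gripper_width: 0.314
```

Emit:
servo_tool([
  {"slide": [0, 0, 0.1], "spin": 0},
])

```text
time_s: 15.15
tcp_pos: [0.541, 0.1016, 0.1501]
ee_rot: [[-0.978, -0.207, -0.028], [-0.207, 0.978, 0.007], [0.026, 0.012, -1.0]]
wrist_force: [-1.9, -0.1, 5.8]
gripper_width: 0.318
```

Emit:
servo_tool([
  {"slide": [0, 0, 0.08], "spin": 0},
])

```text
time_s: 15.25
tcp_pos: [0.5413, 0.1016, 0.1492]
ee_rot: [[-0.978, -0.208, -0.027], [-0.208, 0.978, 0.006], [0.025, 0.012, -1.0]]
wrist_force: [-6.2, 0.3, 18.0]
gripper_width: 0.315
```

Emit:
servo_tool([
  {"slide": [0, 0, 0.08], "spin": 0},
])

```text
time_s: 15.35
tcp_pos: [0.5416, 0.1016, 0.1492]
ee_rot: [[-0.978, -0.208, -0.026], [-0.209, 0.978, 0.006], [0.024, 0.011, -1.0]]
wrist_force: [-6.4, -0.7, 17.8]
gripper_width: 0.317
```

Emit:
servo_tool([
  {"slide": [0.02, 0, 0.08], "spin": 0},
  {"slide": [0.02, 0, 0.08], "spin": 0},
  {"slide": [0.02, 0, 0.08], "spin": 0},
])

```text
time_s: 15.65
tcp_pos: [0.5413, 0.1016, 0.1493]
ee_rot: [[-0.977, -0.21, -0.021], [-0.211, 0.978, 0.006], [0.019, 0.01, -1.0]]
wrist_force: [-5.2, 0.5, 13.2]
gripper_width: 0.316
```

```bash
python3 chk.py w9 .5377 .1027; python3 cap.py scene s9; python3 crop.py s9 290 80 390 200 5
```

```text
15.7 [0.5412 0.1016 0.1492] [-3.9093 -0.2565 14.2509] [-0.0014  1.6712 -0.0272]
[[-0.9774 -0.2105 -0.0206]
 [-0.2106  0.9776  0.0057]
 [ 0.0189  0.0099 -0.9998]]
end [0.5393 0.1021 0.056 ] err [-0.0016  0.0006  0.044 ] tool [ 0.0913  0.053  -1.7594]
15.7 [0.5412 0.1016 0.1492] [-3.9093 -0.2565 14.2509] 0.31715880815266895
[[-0.9774 -0.2105 -0.0206]
 [-0.2106  0.9776  0.0057]
 [ 0.0189  0.0099 -0.9998]]
eye in tool [-0.5116 -0.246  -0.6131] tcp px [338.0602 154.266 ]
```

View pics/s9_c.png

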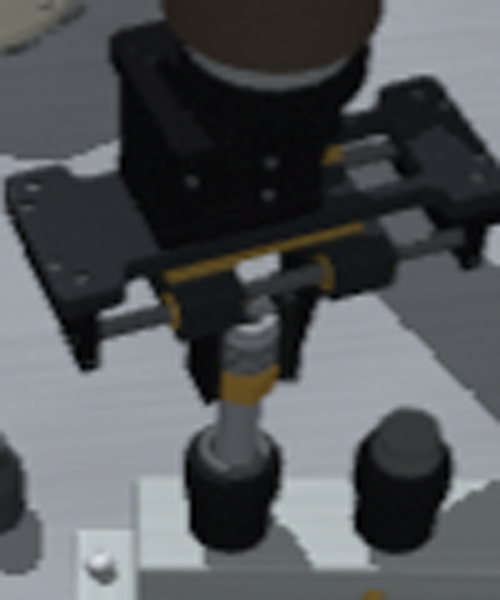

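Emit:
servo_tool([
  {"slide": [0, 0, 0.09], "spin": 0},
  {"slide": [0, 0, 0.1], "spin": 0},
  {"slide": [0, 0, 0.1], "spin": 0},
])

```text
time_s: 16.05
tcp_pos: [0.5416, 0.1016, 0.1492]
ee_rot: [[-0.977, -0.212, -0.017], [-0.212, 0.977, 0.005], [0.016, 0.009, -1.0]]
wrist_force: [-7.5, 0.8, 16.0]
gripper_width: 0.314
```

Emit:
servo_tool([
  {"slide": [0.06, 0, 0.1], "spin": 0},
  {"slide": [0.05, 0, 0.11], "spin": 0},
  {"slide": [0.05, 0, 0.11], "spin": 0},
  {"slide": [0.05, 0, 0.11], "spin": 0},
])

```text
time_s: 16.45
tcp_pos: [0.5412, 0.1017, 0.1491]
ee_rot: [[-0.976, -0.216, -0.001], [-0.216, 0.976, 0.007], [-0.0, 0.007, -1.0]]
wrist_force: [-5.4, -0.4, 15.5]
gripper_width: 0.318
```

Emit:
servo_tool([
  {"slide": [0, 0, 0], "spin": 0},
  {"slide": [0, 0, 0], "spin": 0},
  {"slide": [0, 0, 0], "spin": 0},
  {"slide": [0, 0, 0], "spin": 0},
  {"slide": [0, 0, 0], "spin": 0},
  {"slide": [0, 0, 0], "spin": 0},
  {"slide": [0, 0, 0], "spin": 0},
  {"slide": [0, 0, 0], "spin": 0},
], gripper=0)

```text
time_s: 17.25
tcp_pos: [0.5418, 0.1025, 0.146]
ee_rot: [[-0.977, -0.215, -0.001], [-0.215, 0.977, 0.009], [-0.001, 0.009, -1.0]]
wrist_force: [0.3, -0.9, -0.6]
gripper_width: 0.948
```

Emit:
servo_tool([
  {"slide": [0, 0, -0.6], "spin": 0},
  {"slide": [0, 0, -0.9], "spin": 0},
  {"slide": [0, 0, -0.9], "spin": 0},
  {"slide": [0, 0, -0.9], "spin": 0},
  {"slide": [0, 0, -0.6], "spin": 0},
  {"slide": [0, 0, 0], "spin": 0},
])

```text
time_s: 17.85
tcp_pos: [0.5414, 0.1013, 0.2459]
ee_rot: [[-0.977, -0.215, -0.004], [-0.215, 0.977, 0.008], [0.002, 0.008, -1.0]]
wrist_force: [0.4, -0.8, -0.7]
gripper_width: 0.999
```

```bash
python3 cap.py scene s10; python3 cap.py wrist w10; python3 crop.py s10 290 60 470 210 4
python3 - <<'E'
from h import *
np.set_printoptions(precision=4,suppress=True)
E
```

```text
17.85 [0.5414 0.1013 0.2459] [ 0.3806 -0.7876 -0.6968] 0.9991364373216822
[[-0.9767 -0.2146 -0.0036]
 [-0.2147  0.9767  0.0075]
 [ 0.0019  0.0081 -1.    ]]
eye in tool [-0.521  -0.2497 -0.5072] tcp px [340.6191 120.7221]
17.9 [0.5407 0.1011 0.2446] [ 0.3254  0.0031 -0.2749] 0.9977142096232611
[[-0.9767 -0.2143 -0.0058]
 [-0.2144  0.9767  0.0071]
 [ 0.0042  0.0082 -1.    ]]
eye in tool [ 0.0695  0.0016 -0.1635] tcp px [314.4441 235.7209]
```

View pics/s10_c.png

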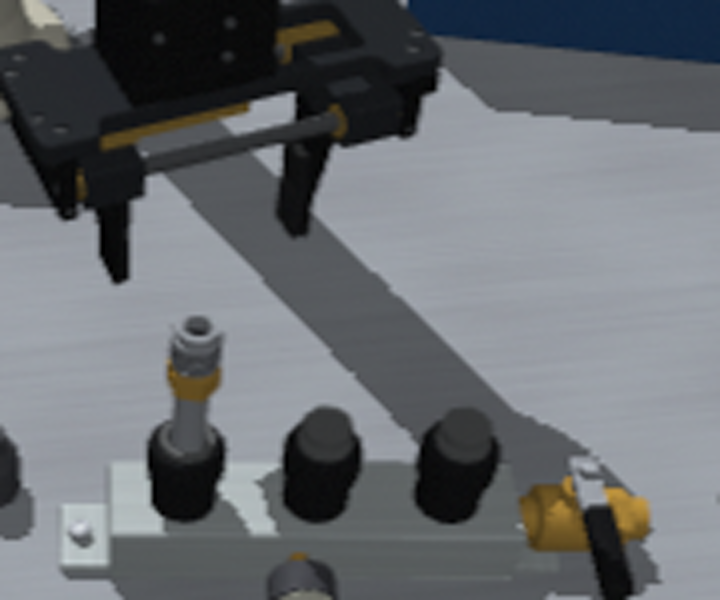

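View pics/w10.png

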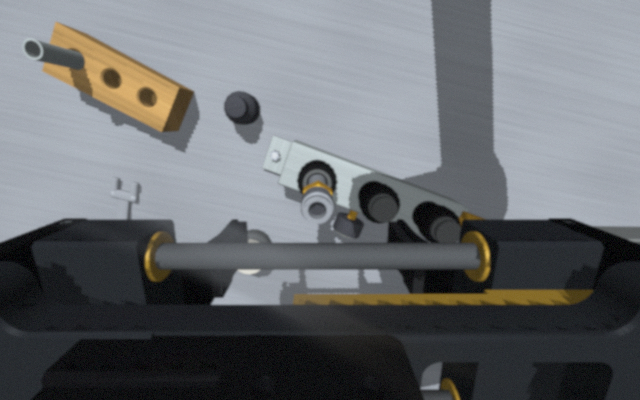

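Emit:
servo_tool([
  {"slide": [-0.5, 0.6, 0], "spin": 0},
  {"slide": [-0.75, 0.93, 0], "spin": 0},
  {"slide": [-0.75, 0.93, 0], "spin": 0},
  {"slide": [-0.75, 0.93, 0], "spin": 0},
  {"slide": [-0.75, 0.93, 0], "spin": 0},
  {"slide": [-0.7, 0.8, 0], "spin": 0.7},
  {"slide": [-0.4, 0.4, 0], "spin": 0.9},
  {"slide": [0, 0, 0], "spin": 0.7},
  {"slide": [0, 0, 0], "spin": 0.4},
  {"slide": [0, 0, 0], "spin": 0},
], gripper=255)

```text
time_s: 18.95
tcp_pos: [0.6246, 0.2723, 0.2235]
ee_rot: [[-0.984, 0.174, -0.031], [0.174, 0.985, -0.005], [0.029, -0.01, -1.0]]
wrist_force: [-0.9, -0.2, -0.2]
gripper_width: 0.172
```

```bash
python3 cap.py wrist w11; python3 cap.py scene s11; python3 cap.py top t11; python3 crop.py s11 290 60 490 210 4;  python3 crop.py t11 200 130 400 250 4; python3 -c "
from h import *
c=load('s10'); print(proj(c,[.538,.103,.19]))"
```

```text
18.95 [0.6246 0.2723 0.2235] [-0.9344 -0.1636 -0.2281] 0.17206851363775083
[[-0.9843  0.1741 -0.0306]
 [ 0.1743  0.9847 -0.0052]
 [ 0.0292 -0.0104 -0.9995]]
eye in tool [ 0.0701  0.0012 -0.1635] tcp px [315.1241 236.6239]
19.0 [0.6244 0.2721 0.2233] [ 0.5708 -1.0034 -0.1956] 0.12886631408630017
[[-0.9844  0.1732 -0.0312]
 [ 0.1734  0.9848 -0.0054]
 [ 0.0298 -0.0107 -0.9995]]
eye in tool [-0.5113 -0.2244 -0.5399] tcp px [433.4366 150.1083]
19.05 [0.6244 0.2718 0.2239] [ 0.648  -0.3175 -0.0874] 0.08778666442063555
[[-0.9844  0.1731 -0.0305]
 [ 0.1733  0.9849 -0.0051]
 [ 0.0291 -0.0103 -0.9995]]
eye in tool [ 0.0773 -0.249  -0.7978] tcp px [232.335  179.3265]
[339.51480753 139.76173634]
```

View pics/w11.png

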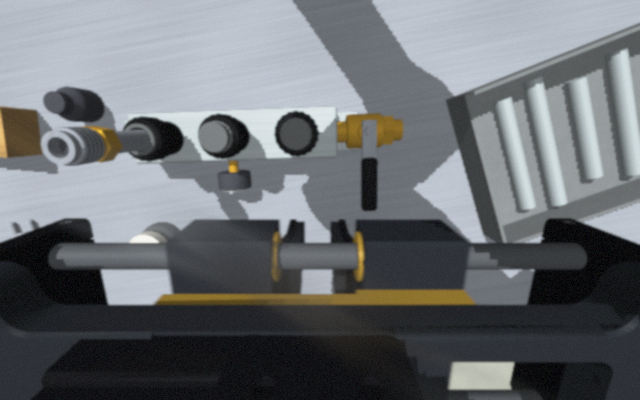

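View pics/s11_c.png

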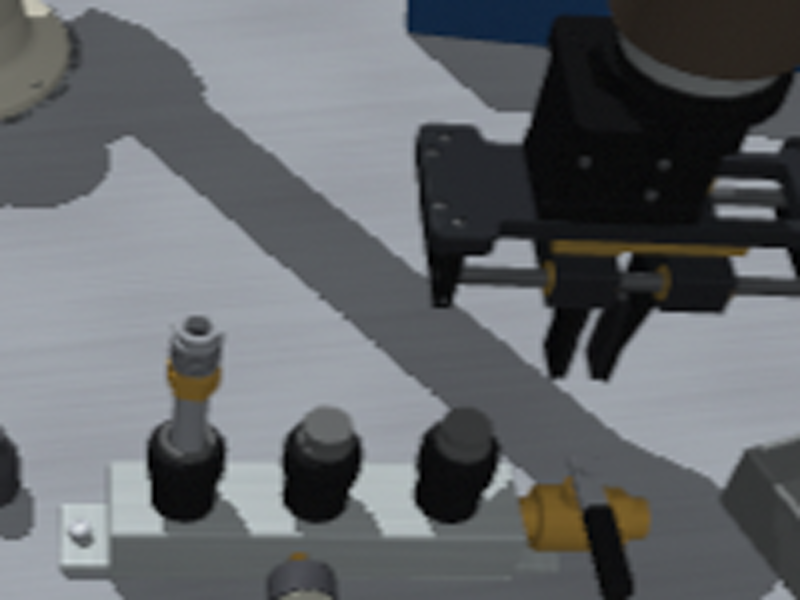

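View pics/t11_c.png

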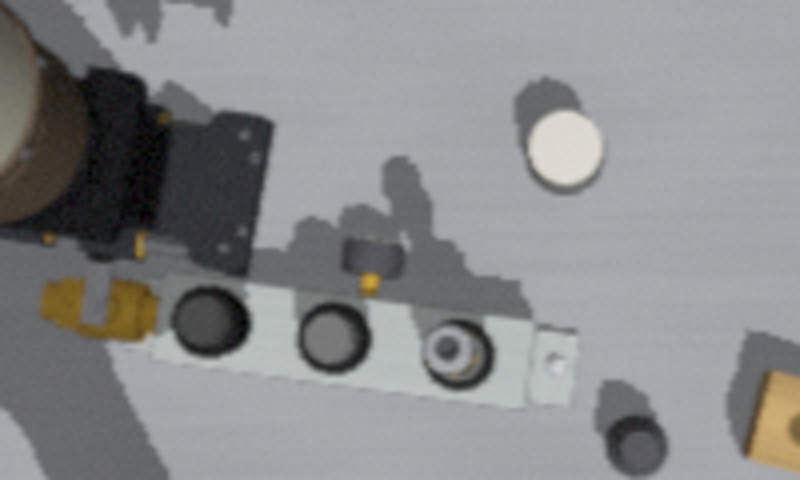

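Run:
```python
from h import *
np.set_printoptions(precision=4,suppress=True)
c=load("w11")
e=onz(c,(369.7,209.5),.072); g0=onz(c,(370,158),.077); s=onz(c,(370.5,127),.085)
p=onz(c,(297.5,133),.111); p0=onz(c,(221,136),.111)
print("end",e,"grip inner",g0,"spindle",s,"plug80",p,"plug0",p0)
print(np.degrees(np.arctan2(*(e-g0)[[1,0]])))
m=np.array([.5377,.1027,.1]); d=p-m; print("dir",np.degrees(np.arctan2(d[1],d[0]))-90,np.linalg.norm(d[:2]))
# plan
y=np.array([d[0],d[1]])/np.hypot(d[0],d[1]); x=np.array([y[1],-y[0]]); sp=m[:2]+.239*y
print("spindle pred",sp,"end pred",sp+.091*x)
```

```text
end [0.6605 0.3283 0.072 ] grip inner [0.6002 0.3358 0.077 ] spindle [0.567  0.3393 0.085 ] plug80 [0.5598 0.2644 0.111 ] plug0 [0.5497 0.1903 0.111 ]
-7.0601313301542605
dir -7.792623020895945 0.16323693058129948
spindle pred [0.5701 0.3395] end pred [0.6603 0.3272]
```

Emit:
servo_tool([
  {"slide": [-0.1, 0.2, 0.4], "spin": 0},
  {"slide": [-0.1, 0.2, 0.8], "spin": 0},
  {"slide": [-0.05, 0.1, 0.9], "spin": 0},
  {"slide": [-0.05, 0.1, 0.9], "spin": 0},
  {"slide": [-0.05, 0.1, 0.9], "spin": 0},
  {"slide": [-0.05, 0, 0.8], "spin": 0},
  {"slide": [0, 0, 0.4], "spin": 0},
  {"slide": [0, 0, 0], "spin": 0},
])

```text
time_s: 19.9
tcp_pos: [0.635, 0.2879, 0.0895]
ee_rot: [[-0.985, 0.171, -0.028], [0.171, 0.985, -0.003], [0.027, -0.007, -1.0]]
wrist_force: [0.4, 0.0, -0.5]
gripper_width: 0.006
```

Emit:
servo_tool([
  {"slide": [-0.02, 0, 0.5], "spin": 0},
  {"slide": [-0.02, 0, 0.5], "spin": 0},
  {"slide": [0, 0, 0.15], "spin": 0},
  {"slide": [0, 0, 0], "spin": 0},
])

```text
time_s: 20.3
tcp_pos: [0.6366, 0.2883, 0.0607]
ee_rot: [[-0.985, 0.171, -0.024], [0.171, 0.985, -0.001], [0.024, -0.005, -1.0]]
wrist_force: [-0.6, -0.4, 1.1]
gripper_width: 0.003
```

```bash
python3 cap.py scene s12; python3 crop.py s12 370 100 490 220 5; python3 cap.py wrist w12
```

```text
20.3 [0.6366 0.2883 0.0607] [-0.5654 -0.4422  1.1098] 0.0030867965158809627
[[-0.9851  0.1705 -0.024 ]
 [ 0.1706  0.9853 -0.0006]
 [ 0.0236 -0.0047 -0.9997]]
eye in tool [-0.5009 -0.2414 -0.7003] tcp px [423.8802 203.4828]
20.35 [0.6367 0.2884 0.061 ] [0.2968 0.0392 0.0319] 0.005450883016116644
[[-0.9851  0.1705 -0.0238]
 [ 0.1705  0.9853 -0.0004]
 [ 0.0234 -0.0045 -0.9997]]
eye in tool [ 0.0701  0.0012 -0.1635] tcp px [315.0616 236.6072]
```

View pics/s12_c.png

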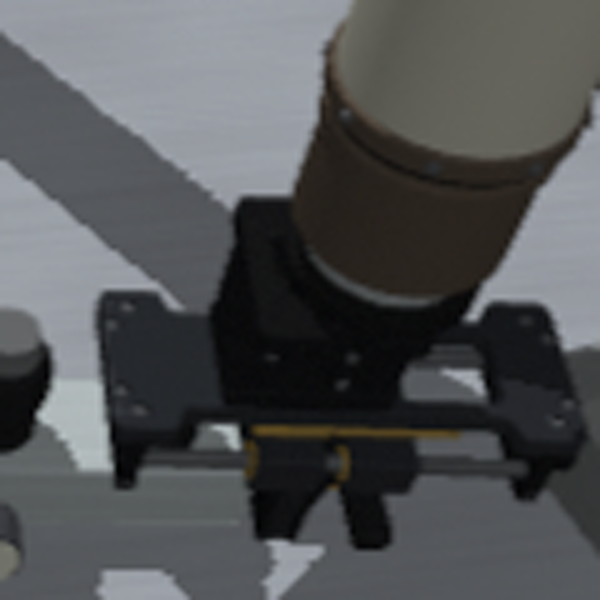

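View pics/w12.png

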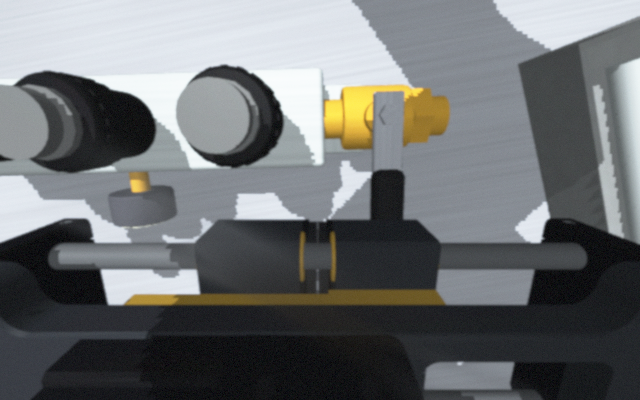

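Emit:
servo_tool([
  {"slide": [0, 0.4, 0], "spin": 0},
  {"slide": [0.02, 0.4, 0], "spin": 0},
  {"slide": [0.02, 0.35, 0], "spin": 0},
  {"slide": [0.02, 0.35, 0], "spin": 0},
])

```text
time_s: 20.8
tcp_pos: [0.6432, 0.3245, 0.0631]
ee_rot: [[-0.985, 0.171, -0.023], [0.171, 0.985, -0.005], [0.022, -0.009, -1.0]]
wrist_force: [-0.0, -5.4, -0.0]
gripper_width: 0.005
```

```bash
cat > uv.py <<'E'
from station import sense
import numpy as np
np.set_printoptions(precision=3,suppress=True)
s=sense(); p=s["tcp_pos"]-np.array([.570,.3395,0]); 
x=np.array([.9914,-.1305,0]); y=np.array([.1305,.9914,0]); R=s["ee_rot"]
print(s["time_s"],"u,v,z mm",1000*p@x,1000*p@y,1000*p[2],"F uv",s["wrist_force"]@x,s["wrist_force"]@y,s["wrist_force"][2])
print("tool x,y,z in uvz:",[ (R[:,i]@x,R[:,i]@y,R[2,i]) for i in range(3)])
E
python3 uv.py
```

```text
20.8 u,v,z mm 74.49894223827913 -5.289449070512262 63.06753399700185 F uv 0.6980730597390143 -5.336741595654987 -0.017936570028830867
tool x,y,z in uvz: [(np.float64(-0.9988622107869094), np.float64(0.0413437146486646), np.float64(0.02166185747022291)), (np.float64(0.04115556156972067), np.float64(0.9990637250166042), np.float64(-0.009061510538413852)), (np.float64(-0.022016212520965712), np.float64(-0.00815969454063864), np.float64(-0.9997242884704272))]
```

Emit:
servo_tool([
  {"slide": [0.02, 0.4, 0.05], "spin": 0},
  {"slide": [0.04, 0.4, 0.05], "spin": 0},
  {"slide": [0.14, 0.42, 0.03], "spin": 0},
  {"slide": [0.18, 0.42, 0], "spin": 0},
])

```text
time_s: 21.2
tcp_pos: [0.6392, 0.3607, 0.0601]
ee_rot: [[-0.985, 0.171, -0.033], [0.172, 0.985, -0.023], [0.029, -0.028, -0.999]]
wrist_force: [0.0, -5.4, 1.5]
gripper_width: 0.009
```

```bash
python3 uv.py
```

```text
21.2 u,v,z mm 65.78911441392725 30.077469904914253 60.066158808067044 F uv 0.7136552964983979 -5.306599961795282 1.5348360964079664
tool x,y,z in uvz: [(np.float64(-0.9986631595015354), np.float64(0.041975232436201715), np.float64(0.028535271410439465)), (np.float64(0.04116518135114436), np.float64(0.9987005218213677), np.float64(-0.028407443724191763)), (np.float64(-0.02969059950116156), np.float64(-0.027194807880448563), np.float64(-0.9991890488924453))]
```

Emit:
servo_tool([
  {"slide": [0.22, 0.4, 0], "spin": 0},
  {"slide": [0.24, 0.4, 0], "spin": 0},
  {"slide": [0.34, 0.36, 0], "spin": 0},
  {"slide": [0.38, 0.32, 0], "spin": 0},
])

```text
time_s: 21.6
tcp_pos: [0.6177, 0.3982, 0.0595]
ee_rot: [[-0.984, 0.172, -0.035], [0.173, 0.984, -0.037], [0.029, -0.042, -0.999]]
wrist_force: [2.7, -3.9, -0.3]
gripper_width: 0.004
```

```bash
python3 uv.py; python3 cap.py wrist w13; python3 cap.py scene s13; python3 crop.py s13 370 100 490 220 5
```

```text
21.6 u,v,z mm 39.582249489859315 64.40567209886075 59.51093861282442 F uv 3.1676790829275885 -3.552398387328223 -0.32020809484028356
tool x,y,z in uvz: [(np.float64(-0.9986113179551827), np.float64(0.043170298480487174), np.float64(0.02856657400295935)), (np.float64(0.04193787780189323), np.float64(0.998171342681403), np.float64(-0.04242130874505421)), (np.float64(-0.030345676088798543), np.float64(-0.04116437754552741), np.float64(-0.9986913354055346))]
21.6 [0.6177 0.3982 0.0595] [ 2.6771 -3.9356 -0.3202] 0.003804066845913457
[[-0.9845  0.1719 -0.0355]
 [ 0.1731  0.9842 -0.0369]
 [ 0.0286 -0.0424 -0.9987]]
eye in tool [ 0.0702  0.0012 -0.1635] tcp px [315.1189 236.6433]
21.65 [0.6164 0.4002 0.0595] [ 1.6841 -1.9327 -0.5295] 0.002358372109855033
[[-0.9848  0.1701 -0.0354]
 [ 0.1714  0.9846 -0.0357]
 [ 0.0288 -0.0412 -0.9987]]
eye in tool [-0.5364 -0.3733 -0.6916] tcp px [466.9529 191.7458]
```

View pics/w13.png

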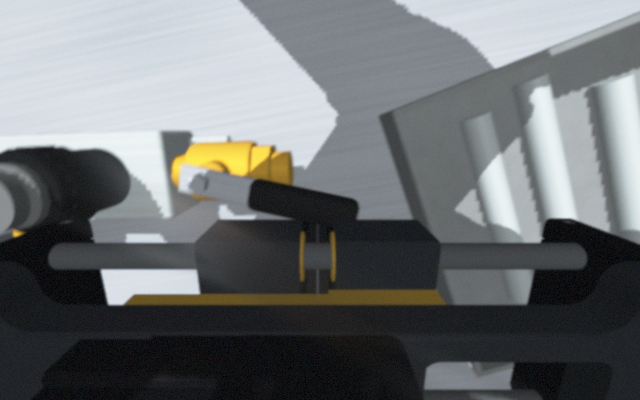

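View pics/s13_c.png

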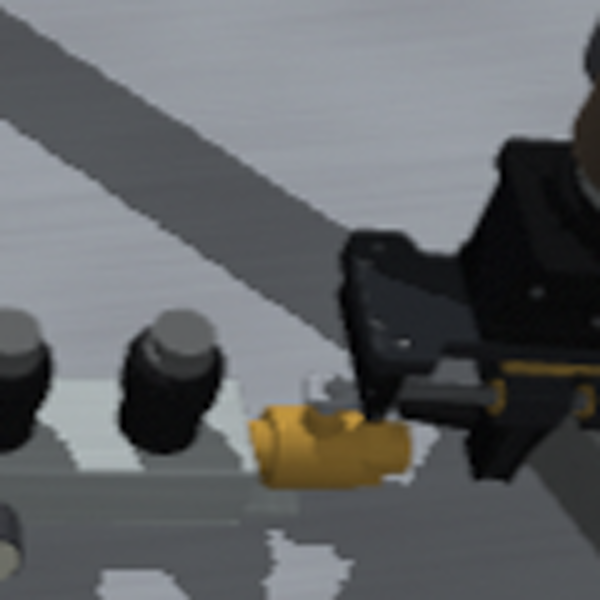

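Emit:
servo_tool([
  {"slide": [0.32, 0.04, 0], "spin": 0},
  {"slide": [0.32, 0, 0], "spin": 0},
  {"slide": [0.3, 0, 0], "spin": 0},
])

```text
time_s: 22.0
tcp_pos: [0.6009, 0.406, 0.0602]
ee_rot: [[-0.985, 0.169, -0.019], [0.17, 0.985, -0.03], [0.014, -0.033, -0.999]]
wrist_force: [31.7, -10.6, -15.1]
gripper_width: 0.0
```

```bash
python3 uv.py
```

```text
22.0 u,v,z mm 21.943643888137586 70.00437447464574 60.23458181277155 F uv 32.828570445587154 -6.385769637931622 -15.08981946700567
tool x,y,z in uvz: [(np.float64(-0.9990574500253206), np.float64(0.039870488490560074), np.float64(0.014099104156586882)), (np.float64(0.03939052104140589), np.float64(0.9986367230528965), np.float64(-0.03282370219775393)), (np.float64(-0.015388580213608598), np.float64(-0.03223739315913359), np.float64(-0.9993617062085253))]
```

Emit:
servo_tool([
  {"slide": [-0.15, 0, 0], "spin": 0},
])

```text
time_s: 22.1
tcp_pos: [0.6047, 0.4048, 0.0601]
ee_rot: [[-0.985, 0.169, -0.019], [0.17, 0.985, -0.031], [0.013, -0.033, -0.999]]
wrist_force: [-0.0, 0.6, -0.2]
gripper_width: 0.009
```

```bash
python3 uv.py; python3 cap.py wrist w14
```

```text
22.1 u,v,z mm 25.843666343572472 69.2564694619625 60.09539063813682 F uv -0.08217813104139779 0.5711966969611666 -0.17609712559486965
tool x,y,z in uvz: [(np.float64(-0.999072931626235), np.float64(0.03976999332534381), np.float64(0.013260911262178697)), (np.float64(0.039310996914197954), np.float64(0.998625975183275), np.float64(-0.033243391382403495)), (np.float64(-0.014564779894402087), np.float64(-0.03269127284390925), np.float64(-0.9993593073374026))]
22.1 [0.6047 0.4048 0.0601] [-0.0069  0.5771 -0.1761] 0.008983812497973795
[[-0.9854  0.1693 -0.0187]
 [ 0.1698  0.985  -0.0305]
 [ 0.0133 -0.0332 -0.9994]]
eye in tool [ 0.0701  0.0012 -0.1635] tcp px [315.092  236.5608]
```

View pics/w14.png

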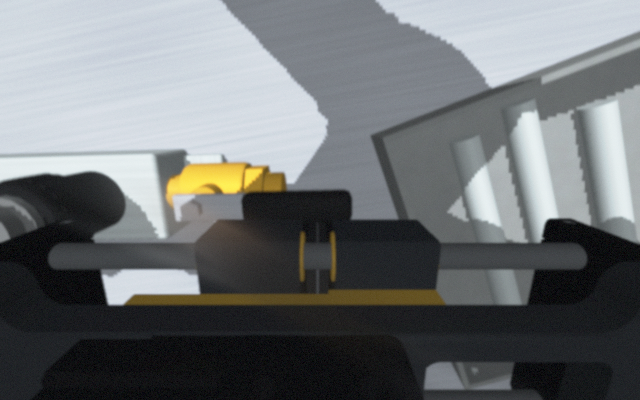

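Emit:
servo_tool([
  {"slide": [-0.5, 0, 0], "spin": 0},
  {"slide": [-0.5, 0, 0], "spin": 0},
  {"slide": [-0.3, 0, -0.5], "spin": 0},
  {"slide": [0, 0, -0.9], "spin": 0},
  {"slide": [0, 0, -0.9], "spin": 0},
  {"slide": [0, 0, -0.9], "spin": 0},
  {"slide": [0, 0, -0.9], "spin": 0},
  {"slide": [0, 0, -0.9], "spin": 0},
  {"slide": [0, 0, 0], "spin": 0},
])

```text
time_s: 23.05
tcp_pos: [0.6422, 0.4036, 0.1889]
ee_rot: [[-0.985, 0.171, -0.027], [0.171, 0.985, -0.03], [0.022, -0.034, -0.999]]
wrist_force: [0.6, -0.5, 1.2]
gripper_width: 0.007
```

```bash
python3 cap.py wrist w15; python3 cap.py scene s15; python3 crop.py s15 300 80 480 230 4; python3 cap.py top t15;python3 crop.py t15 200 130 400 250 4
```

```text
23.05 [0.6422 0.4036 0.1889] [ 0.5994 -0.4575  1.2411] 0.007172762536768677
[[-0.9849  0.1707 -0.0273]
 [ 0.1715  0.9847 -0.0296]
 [ 0.0218 -0.0339 -0.9992]]
eye in tool [ 0.0701  0.0012 -0.1635] tcp px [315.0665 236.6139]
23.1 [0.6412 0.4032 0.1866] [-0.2471 -0.6986  0.3438] 0.004828255471449964
[[-0.9848  0.1709 -0.0304]
 [ 0.1718  0.9846 -0.0311]
 [ 0.0246 -0.0359 -0.9991]]
eye in tool [-0.5187 -0.3718 -0.5635] tcp px [493.2489 162.5892]
23.15 [0.6404 0.4027 0.1845] [-0.0036 -0.0951 -0.3101] 0.005784708726982411
[[-0.9847  0.171  -0.0333]
 [ 0.1721  0.9845 -0.033 ]
 [ 0.0271 -0.0383 -0.9989]]
eye in tool [ 0.0703 -0.4042 -0.8251] tcp px [180.4738 174.9714]
```

View pics/w15.png

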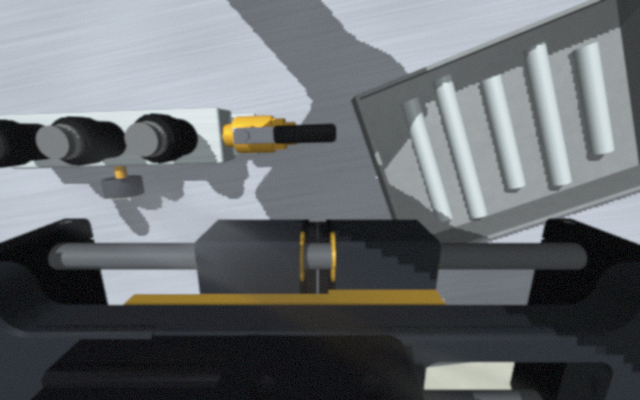

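View pics/s15_c.png

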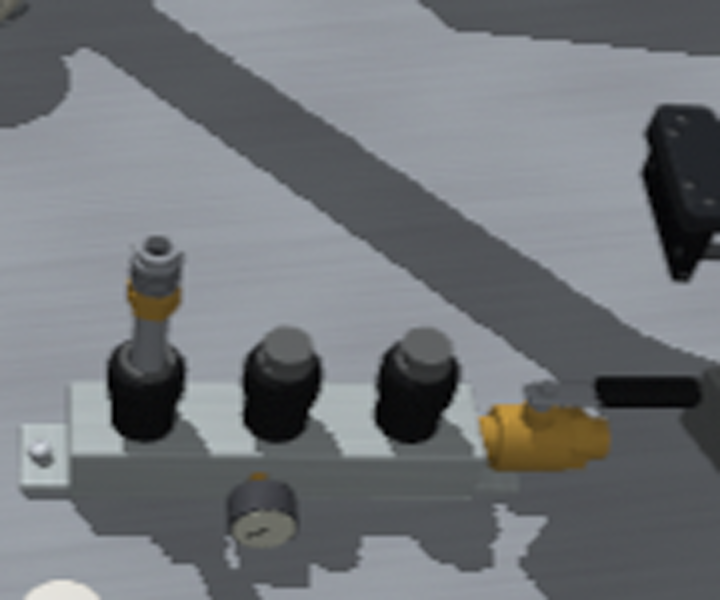

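View pics/t15_c.png

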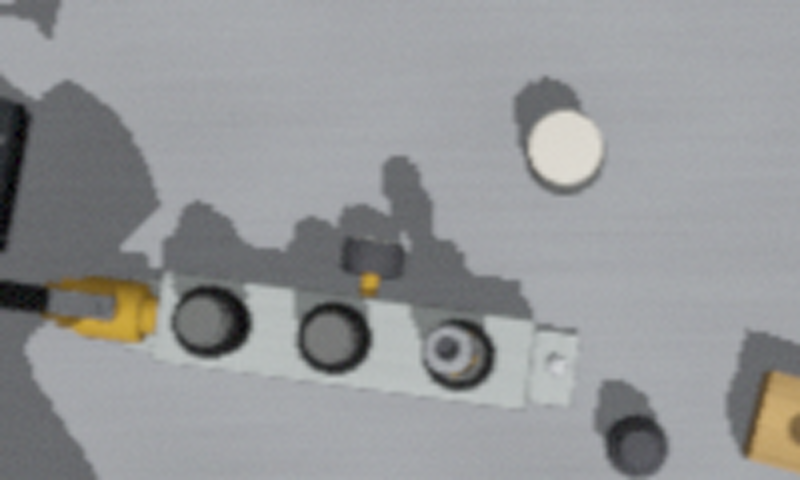

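```bash
python3 crop.py w15 200 80 360 170 5
python3 - <<'E'
from h import *
c=load("w15")
a=onz(c,(335.5,132.5),.077);b=onz(c,(274.5,134),.077)
print(a,b,np.degrees(np.arctan2(a[1]-b[1],a[0]-b[0]))-90)
E
```

```text
[0.58358098 0.42907807 0.077     ] [0.57497328 0.37054195 0.077     ] -8.365357023580543
```

View pics/w15_c.png

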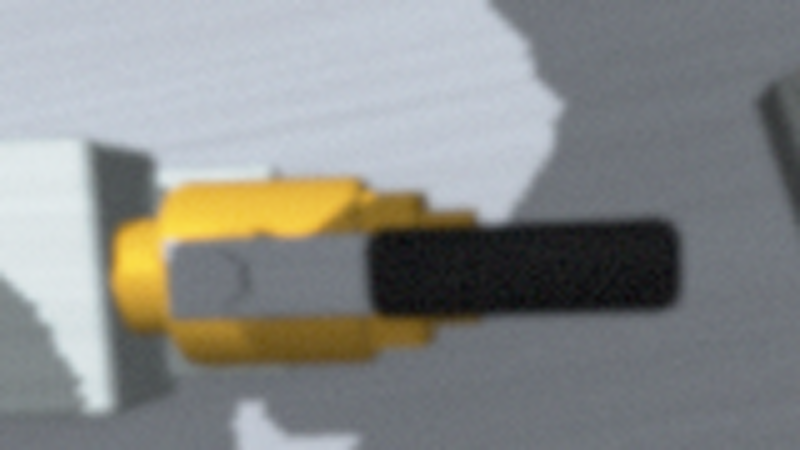

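Emit:
servo_tool([
  {"slide": [0, 0, -0.3], "spin": 0},
  {"slide": [0, 0, 0], "spin": 0},
  {"slide": [0, 0, 0], "spin": 0},
  {"slide": [0, 0, 0], "spin": 0},
])

```text
time_s: 23.6
tcp_pos: [0.6388, 0.4017, 0.1866]
ee_rot: [[-0.984, 0.171, -0.042], [0.172, 0.984, -0.039], [0.034, -0.046, -0.998]]
wrist_force: [-1.5, -0.3, 0.3]
gripper_width: 0.005
```

```bash
python3 -c "
from station import r,sense
print(r.finish_job()); print(sense()['time_s'])"
```

```text
the job is handed in; nothing more can be done
None
the job is handed in; nothing more can be done
```

I put the outlet stem in the open socket, pressed it onto its stop, let go, opened the ball valve, and handed the job in at about 24 s of the 67 s. No verdict comes back, so what follows rests on my own checks.

- **Stem:** It passed the seal at about 7 N and met the stop about 44 mm below the mouth, inside the given 30–45 mm. I held it there for over a second at about 15–20 N total. I put roughly 8–13 N of that on the stop, allowing for seal drag. The stop force itself is inferred, not measured.
- **After release:** The cameras show the stem upright in the socket. Its top is about where a bottomed stem's should be, within about 2 mm.
- **Valve:** I swung the handle to its end. It points at -8.4° against about -7.8° for the bar, so it is fully open within about 1°.
- **Bystanders:** The last pictures show the jar and deburrer where they were. I did not measure the short pipe and wrench again at the end, but nothing came near them.

**What did not go cleanly:**
- **Arm tilt:** The arm picked up a tilt of about 0.04 rad during a fast move. Fast and slow moves did not clear it, but the tool came upright while pressing in the socket.
- **Valve end stop:** The last push on the handle briefly reached about 37 N at its end stop, close to the 40 N limit for the gripper's body. I backed off at once.

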